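File a charged battery pack into the tray at the race pit

ROBOT

A 6-joint arm with a two-finger parallel gripper is mounted at the origin on the work surface. World frame = base frame: x ahead of the robot, y to its left, z up, the work surface at z = 0. Lengths are in mm, angles in degrees, forces in N, time in s.
With the tool pointing down it reaches from about 350 to 850 mm from the base axis. Payload 8.1 kg.
Tool frame: the origin (TCP) lies on the mounting face of the last link; the fingertips stand 173 mm ahead of it and the grasp point (between the pads) lies 155 mm ahead of it; z points along the fingers, y is the direction in which the jaws open and shut (so a half turn about z gives the same grasp; the last joint's range is limited). The gripper opens to 85 mm and grips with 20 to 120 N. Pads are 22 mm wide; open, the fingers measure 114 mm over their backs; the gripper's body (76 mm by 85 mm) begins 54 mm behind the grasp point. The pads swing forward as they close: fully open they stand 13 mm farther back than shut.
Start: joints at [-68.377, 7.471, 85.268, -0, 87.261, -4.893], TCP at [267.893, -536.88, 404.692] pointing down, gripper open.
Joint ranges: [-169.43, 169.43], [-51.17, 129.36], [1.28, 143.12], [-76.62, 256.62], [0, 156.53], [-152.29, 152.29]. Speed limits (degrees/s): [136.94, 136.94, 159.86, 180, 180, 180].

INTERFACE

Orientations are given as [roll, pitch, yaw] about the fixed x, y, z axes, in that order (R = Rz(yaw) Ry(pitch) Rx(roll)).
In Python, from bench import * gives the robot as it stands.
- The arm moves only by the shell command python3 -m jog 'ROWS' [FORCE]. ROWS is JSON, a list of rows, each an object of numbers: "tx", "ty", "tz": the shift along the tool's x, y, z as a fraction of full scale; "ax", "ay", "az": the turn, a rotation vector about the tool's x, y, z as a fraction of full scale; "hand": the opening, from 0 (shut) to 1 (fully open). A call has 1 to 5 rows; each row is the pose to reach, as a shift and turn from the pose commanded when the call began, along the tool's axes at that moment; what a row does not reach only later rows make up. Full scale, the value 1, is 150 mm for a shift and 45 degrees for a turn. A row lasts 1/12 s, in which the tool goes at most 41.7 mm and 7.16 degrees, less where a joint would pass 70% of its speed; a pose out of reach is approached as far as the arm can. A call with a number of a shift or a turn outside -1 to 1 is refused whole. A call with a gripper value outside its range is refused whole. The fingers move at their own pace and stop on an object; FORCE is the grip in N (left out, the last holds). Time passes only in rows, so rows that repeat a pose let the fingers close. It gives the time, the measured TCP pose, the force and the opening at its end, in the units of the state.
- sense(): the state, without advancing time (a new reading comes with each control period).
- snapshot(name): name is "scene" or "side" or "wrist"; returns a dict with "pixels" (400x640x3 uint8, red, green, blue), "z_map" (400x640 float32, mm along the optical axis (not along the pixel's ray), 0 where there is no reading), "intrinsics" (3x3 intrinsics, pixels), "R" (3x3) and "t" (3): a world point X has camera coordinates R X + t. Camera axes: x right, y down, z forward; pixel columns grow to the right and rows downward; lengths in mm; the calibration is good to about 2 mm. The wrist camera is an equidistant fisheye: a pixel r from the principal point sees the ray r / f radians off the axis. A picture is of the moment at which its call begins.
- hand_in(): hands the job in, once; it reports no verdict.
The state is a dict: "time": time; "joint_pos": joint angles; "qd": joint speeds; "joint_efforts": joint torques, N m; "tool_pos": TCP position; "tcp_rot": TCP orientation; "ft_force": force on the tool from outside, world axes, zero at the start; "wrist_torque": the same for the moment, N m; "finger_gap": finger opening in mm.
Only numpy, scipy, OpenCV 4.12 (cv2) and the standard library are available. Lean on these libraries where they do the work, as an engineer would, in place of code of your own. Each camera call takes 0.05 s, during which the arm holds its last target.

TASK

Put the loose battery pack back into the row in the aluminium battery tray, sockets up, between the two packs of its own thickness and the two thin ones: ease the row apart until there is room, and lower the pack in until it stands on the tray's floor. Then slide the tray's end stop back up until the whole row is snug, with no play left between the packs. Do it by feel: do not drop or ram the pack, never press or squeeze the packs in the row with more than about 25 N, and leave everything else on the table alone.

Things in the scene. Friction and masses are not known exactly. Their poses are not given: they have to be found in the camera images.
- tray: Aluminium battery tray, fixed. Origin: table level, under the row; y along the row towards the sliding stop, z up. Floor at z = 4 mm. End wall: inner face at y = -60. Base 70 mm wide, y -68 to +112. Side rails: inner faces at x = +-26, 3 thick, tops z = 25. Along +y: wall, pack_a, pack_b, place for the loose pack, pack_c, pack_d, stop, with gaps up to 4 mm (14 at the stop).
- end_wall: Fixed end wall of the tray, aluminium plate, 50 mm wide, 8 thick, 66 high. Origin: centre of its underside on the tray floor, 4 mm behind its inner face (tray y = -64 mm).
- stop (a joint): Sliding end stop of the tray, m along the tray's y. Gap from the end wall's inner face to the stop's inner face = 85 mm + this value; range 0 to 0.027 (rigid end of its slot: 112 mm, a few mm more than the five packs need). Friction of about 3 N, plus that of the packs it pushes along; it stays where it is left. When the row closes up the force climbs steeply.
- stop_top (a point): Middle of the top edge of the stop's plate, 74 mm above the table. Plate 8 mm thick in the tray's y (its inner face 4 mm from this point towards the row), 56 mm wide in x. Its sides and back are clear down to 30 mm above the table: take it by its side edges from above, or push its back. A low foot with a thumb nut (to 23 mm above the table) extends 44 mm outward.
- pack_a: Rigid black hard-case half pack with grey wrap, standing on end, two brass sockets up: 47 mm in its x (the faces to take it by, fingers in front of and behind the row), 24 to 26 mm thick in its y (cases differ), 70 high; 2 mm bevels at both ends of its broad faces. About 140 g, +-30 %. Origin: centre of underside. No other pack, end wall or stop may press on it with over 30 N. In the tray, next to the end wall.
- pack_b: Rigid black hard-case half pack with grey wrap, standing on end, two brass sockets up: 47 mm in its x (the faces to take it by, fingers in front of and behind the row), 24 to 26 mm thick in its y (cases differ), 70 high; 2 mm bevels at both ends of its broad faces. About 140 g, +-30 %. Origin: centre of underside. No other pack, end wall or stop may press on it with over 30 N. In the tray, after pack_a; the loose pack goes after it.
- pack_c: Rigid black hard-case half pack with grey wrap, standing on end, two brass sockets up: 47 mm in its x (the faces to take it by, fingers in front of and behind the row), 17.5 to 19.5 mm thick in its y (cases differ), 70 high; 2 mm bevels at both ends of its broad faces. About 100 g, +-30 %. Origin: centre of underside. No other pack, end wall or stop may press on it with over 30 N. In the tray, the first of the two thin packs.
- pack_d: Rigid black hard-case half pack with grey wrap, standing on end, two brass sockets up: 47 mm in its x (the faces to take it by, fingers in front of and behind the row), 17.5 to 19.5 mm thick in its y (cases differ), 70 high; 2 mm bevels at both ends of its broad faces. About 100 g, +-30 %. Origin: centre of underside. No other pack, end wall or stop may press on it with over 30 N. In the tray, second thin pack, next to the stop.
- pack_new: Rigid black hard-case half pack with grey wrap, standing on end, two brass sockets up: 47 mm in its x (the faces to take it by, fingers in front of and behind the row), 24 to 26 mm thick in its y (cases differ), 70 high; 2 mm bevels at both ends of its broad faces. About 140 g, +-30 %. Origin: centre of underside. No other pack, end wall or stop may press on it with over 30 N. The loose pack, alone on the table, on the robot's right of the tray.
- wheel_1: Bystander, to be left alone: rubber-tyred model-car wheel lying flat, 63 mm across, 26 mm high, behind the tray. Origin: centre of its underside.
- wheel_2: Bystander, to be left alone: second wheel like it. Origin: centre of its underside.
- driver: Bystander, to be left alone: hex driver lying on the mat, 180 mm long, 16 mm thick, in front of the tray. Origin: centre of its underside.
- oil_bottle: Bystander, to be left alone: small clear plastic bottle, 34 mm across, 85 mm high. Origin: centre of its underside.
- cleaner_can: Bystander, to be left alone: spray can, 52 mm across, 150 mm high. Origin: centre of its underside.
- calliper: Bystander, to be left alone: calliper lying flat, 220 mm long. Origin: centre of its underside.
- parts_box: Bystander, to be left alone: open clear box of small parts, 120 x 90 x 30 mm. Origin: centre of its underside.
There are look-alikes about, which are no part of the job. What is shaped like the pack_b but blue or green is not meant.

How it is judged:
By the outcome, as a careful person would: the job done as asked, in the order asked, and still so for the second after the job is handed in, with the robot touching nothing.
It also fails if it takes over 72 s, if anything falls off the work surface, if the arm or the gripper's body presses on something with over 40 N, if the wrist force passes 120 N, or if a joint passes its speed limit or range.

## Working session

There is one attempt and no reset: what is moved stays moved. The work goes in short steps, Python scripts to look and compute and a shell command to move; the robot and the scene stay as the last step left them, time stands still between calls to the robot, and variables do not carry over. Pictures are saved under pics/ and viewed, and the job is handed in when it is done.

```bash
ls; mkdir -p pics; python3 - <<'E'
from bench import *
import cv2
s=sense(); print(s)
for n in("scene","side","wrist"):
    d=snapshot(n); cv2.imwrite(f"pics/{n}0.png",d["pixels"][:,:,::-1]); print(n,d["intrinsics"],d["R"],d["t"])
E
```

```text
pics
{'time': 0.0, 'joint_pos': array([-6.83783080e+01,  7.51404628e+00,  8.53308815e+01,  1.37682463e-03,
        8.72614675e+01, -4.89183290e+00]), 'qd': array([-0.12468347, -0.00874638, -0.01211111, -0.06547174,  0.04619113,
       -0.01478228]), 'joint_efforts': array([-4.23567553e-04, -5.69385481e+01, -5.00561678e+01, -2.22057529e-04,
        1.44871409e-02,  1.40848417e-05]), 'tool_pos': array([ 267.79297313, -536.65744133,  403.63984886]), 'tcp_rot': array([-1.79894110e+02, -1.04429597e-02,  2.65134482e+01]), 'ft_force': array([ 0.46824779,  0.02564385, -0.39003692]), 'wrist_torque': array([ 0.0193833 ,  0.01117611, -0.00970775]), 'finger_gap': 85.23387301264535}
scene [[456.77733185   0.         324.80458528]
 [  0.         456.77733185 196.9186151 ]
 [  0.           0.           1.        ]] [[-0.57261069  0.81981877  0.0037658 ]
 [ 0.61357016  0.43159172 -0.66125657]
 [-0.54373584 -0.376332   -0.75015036]] [ 307.85553102 -297.98968859 1412.40287951]
side [[454.15846257   0.         326.41079566]
 [  0.         454.15846257 199.98136513]
 [  0.           0.           1.        ]] [[ 0.97465548 -0.22351499  0.00936748]
 [-0.14815279 -0.67627447 -0.72159794]
 [ 0.16762294  0.70192157 -0.69224899]] [-543.34127395  152.24369082 1021.32316645]
wrist [[309.70691629   0.         322.77458391]
 [  0.         309.70691629 199.24124837]
 [  0.           0.           1.        ]] [[ 0.4464797  -0.89479324 -0.00096528]
 [-0.85479383 -0.42683942  0.29518743]
 [-0.26454374 -0.13097008 -0.95543888]] [-598.22286934  -38.58493384  379.65582292]
```

View pics/scene0.png

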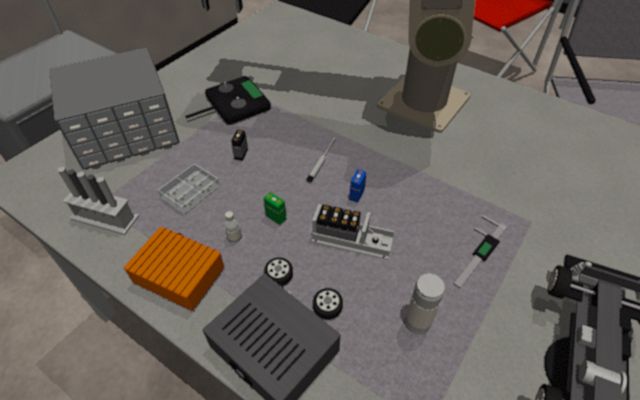

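View pics/side0.png

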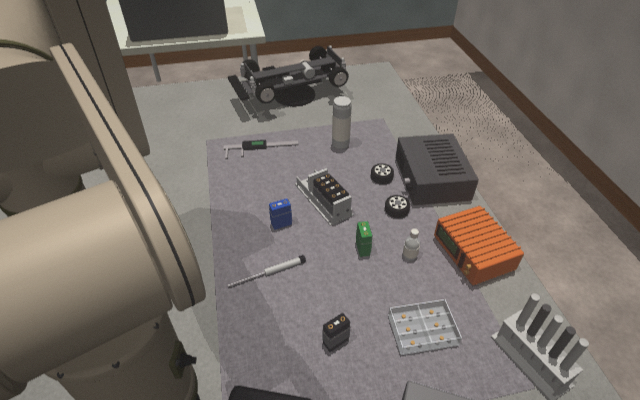

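View pics/wrist0.png

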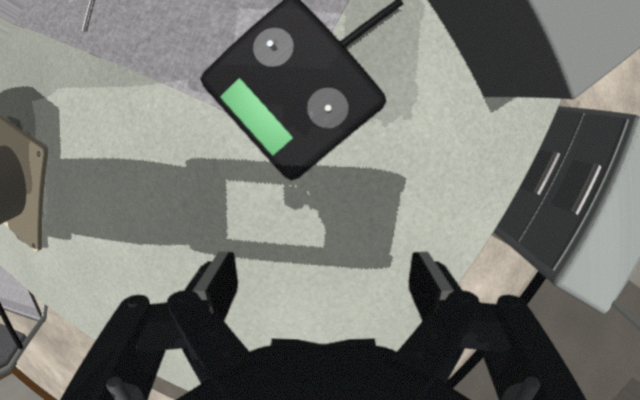

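```bash
cat > h.py <<'E'
from bench import *
import numpy as np, cv2
def cam(n):
    return snapshot(n)
def cloud(d):
    z=d["z_map"]; K=d["intrinsics"]; v,u=np.mgrid[0:400,0:640]
    P=np.stack([(u-K[0,2])/K[0,0]*z,(v-K[1,2])/K[1,1]*z,z],-1)
    W=(P-d["t"])@d["R"]
    W[z<=0]=np.nan
    return W
def ray_plane(d,uv,h):
    uv=np.atleast_2d(np.asarray(uv,float)); K=d["intrinsics"]
    c=np.c_[(uv[:,0]-K[0,2])/K[0,0],(uv[:,1]-K[1,2])/K[1,1],np.ones(len(uv))]
    w=c@d["R"]; o=-d["R"].T@d["t"]
    return o+w*((h-o[2])/w[:,2])[:,None]
def crop(d,x0,y0,x1,y1,s,fn):
    im=d["pixels"][y0:y1,x0:x1,::-1]
    cv2.imwrite(fn,cv2.resize(im,None,fx=s,fy=s,interpolation=cv2.INTER_CUBIC))
E
python3 - <<'E'
from h import *
d=cam("scene"); np.savez("scene0.npz",**d)
e=cam("side"); np.savez("side0.npz",**e)
crop(d,300,190,410,270,7,"pics/c1.png")
crop(d,215,120,265,170,8,"pics/c2.png")
crop(e,290,155,370,235,7,"pics/c3.png")
crop(e,310,305,360,355,8,"pics/c4.png")
W=cloud(d)
for u,v in [(357,180),(330,212),(239,133),(340,250),(200,250)]: print(u,v,W[v,u])
W=cloud(e)
for u,v in [(336,322),(330,185),(280,203)]: print(u,v,W[v,u])
E
```

```text
357 180 [463.79510443  42.08806362  68.40352323]
330 212 [581.96564477  44.92409387  67.32034609]
239 133 [ 500.08027183 -301.76698293   70.5917742 ]
340 250 [615.8215219   96.81669147   1.14611512]
200 250 [ 823.37653898 -121.06540656   65.42176803]
336 322 [ 506.17765064 -300.28256597   74.23264075]
330 185 [582.69379725  73.49059524  73.65363452]
280 203 [452.98978532  38.86812033  71.64894256]
```

View pics/c1.png

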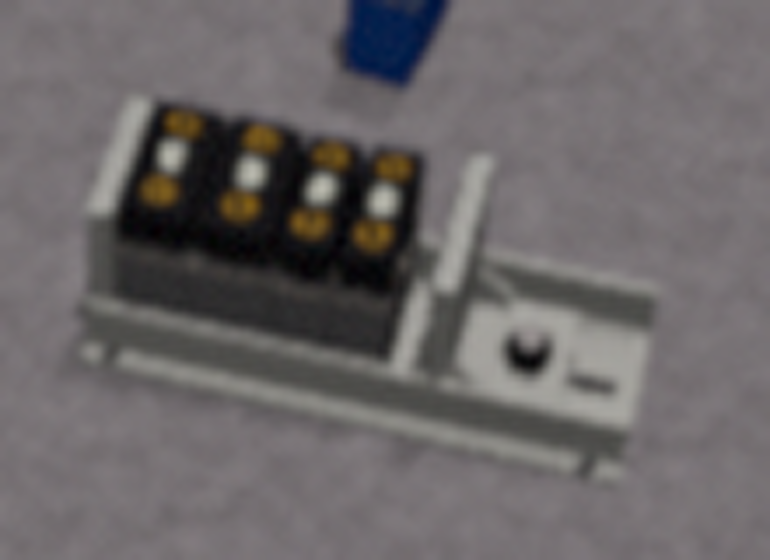

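View pics/c3.png

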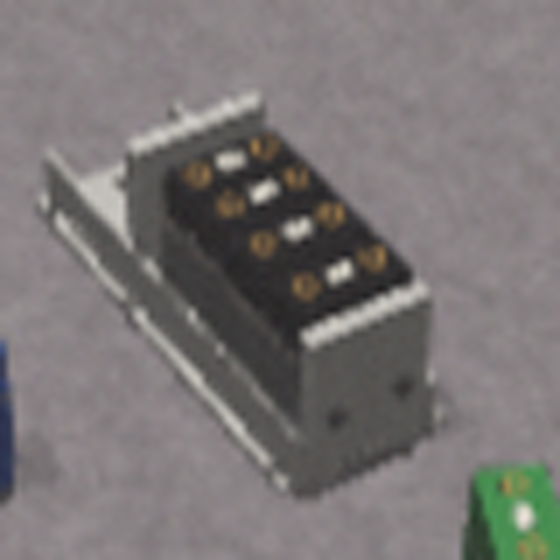

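View pics/c4.png

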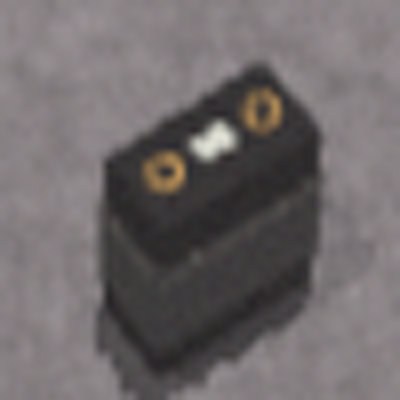

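View pics/c2.png

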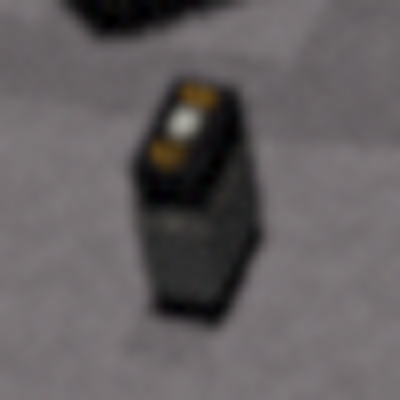

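```bash
cat >> h.py <<'E'
def sockets(d,roi):
    x0,y0,x1,y1=roi
    p=d["pixels"].astype(int); m=(p[...,0]-p[...,2]>30)&(p[...,0]>70)&(p[...,1]<p[...,0]-12)
    mm=np.zeros(m.shape,np.uint8); mm[y0:y1,x0:x1]=m[y0:y1,x0:x1]
    n,l,st,c=cv2.connectedComponentsWithStats(mm,connectivity=8)
    out=[]
    for i in range(1,n):
        if st[i,4]>=3:
            w=(p[...,0]-p[...,2])[l==i].astype(float); ys,xs=np.where(l==i)
            out.append(((xs*w).sum()/w.sum(),(ys*w).sum()/w.sum(),st[i,4]))
    return np.array(out)
E
python3 - <<'E'
from h import *
d=dict(np.load("scene0.npz")); e=dict(np.load("side0.npz"))
np.set_printoptions(precision=1,suppress=True)
for c,roi,h in((d,(300,190,410,270),74),(d,(215,120,265,170),70),(e,(290,155,356,200),74),(e,(310,305,360,355),70)):
    s=sockets(c,roi); print(s); print(ray_plane(c,s[:,:2],h))
    W=cloud(c); print([W[int(round(v)),int(round(u))] for u,v,_ in s])
E
```

```text
[[325.7 207.3  16. ]
 [336.9 209.4  16. ]
 [347.  211.6  16. ]
 [355.9 213.5  16. ]
 [322.3 216.6  18. ]
 [334.  218.8  18. ]
 [343.8 221.4  17. ]
 [353.  223.2  18. ]]
[[580.9  32.3  74. ]
 [571.4  56.5  74. ]
 [563.8  78.5  74. ]
 [556.9  97.7  74. ]
 [607.2  41.5  74. ]
 [597.4  66.2  74. ]
 [591.2  88.   74. ]
 [583.8 107.1  74. ]]
[array([580.2,  32.6,  74.6]), array([571.1,  56.4,  75.1]), array([565.8,  79.7,  75.5]), array([557. ,  97.8,  75.9]), array([610.1,  42.7,  76.3]), array([598.1,  66.6,  74.3]), array([590.9,  88.2,  75.3]), array([582.2, 106.2,  72.4])]
[[239.5 131.6   9. ]
 [235.  138.5   6. ]]
[[ 494.8 -305.    70. ]
 [ 522.  -296.1   70. ]]
[array([ 498.7, -302.6,   72.7]), array([ 525.7, -292. ,   73.1])]
[[328.2 175.5   4. ]
 [317.9 179.6   8. ]
 [331.9 180.1   8. ]
 [322.4 184.2   5. ]
 [336.9 184.9   9. ]
 [326.9 189.6   7. ]
 [343.1 191.3  10. ]
 [332.9 195.7   8. ]]
[[586.4 108.8  74. ]
 [557.7  99.2  74. ]
 [591.4  90.   74. ]
 [564.8  80.   74. ]
 [599.3  69.9  74. ]
 [571.5  58.5  74. ]
 [608.4  44.1  74. ]
 [580.6  34.1  74. ]]
[array([584.3, 102.6,  78.1]), array([556.8,  93.7,  77.5]), array([591. ,  87.1,  76.8]), array([563.4,  77.4,  77.2]), array([598.8,  67.1,  76.2]), array([570. ,  51.7,  78.9]), array([608.5,  45.3,  73.9]), array([579.9,  30.4,  76.7])]
[[342.3 318.3  19. ]
 [330.2 326.   20. ]]
[[ 520.3 -292.8   70. ]
 [ 494.4 -303.6   70. ]]
[array([ 519.3, -294. ,   73.3]), array([ 493.3, -306.2,   74.7])]
```

```bash
python3 - <<'E'
from h import *
d=dict(np.load("scene0.npz")); e=dict(np.load("side0.npz"))
np.set_printoptions(precision=1,suppress=True)
print(ray_plane(d,[366.6,221.7],74),ray_plane(e,[318,172.7],74))
print(ray_plane(d,[(318,211),(275,197),(428,285),(232,215)],74),'wall,green,can,bottle')
w=cam("wrist"); print(-w["R"].T@w["t"], sense()["tool_pos"])
def fit(c,h): pass
A=np.array([[580.9,32.3],[571.4,56.5],[563.8,78.5],[556.9,97.7],[607.2,41.5],[597.4,66.2],[591.2,88],[583.8,107.1]])
B=np.array([[580.6,34.1],[571.5,58.5],[564.8,80],[557.7,99.2],[608.4,44.1],[599.3,69.9],[591.4,90],[586.4,108.8]])
M=(A+B)/2
C=(M[:4]+M[4:])/2; print(C)
v=(M[4:]-M[:4]); print(np.degrees(np.arctan2(v[:,1],v[:,0])),np.linalg.norm(v,axis=1))
q=np.polyfit(C[:,1],C[:,0],1); print(np.degrees(np.arctan(-q[0])))
E
```

```text
[[563.1 129.3  74. ]] [[563.5 125.1  74. ]]
[[ 599.6   24.4   74. ]
 [ 622.4  -80.6   74. ]
 [ 628.9  310.9   74. ]
 [ 718.7 -125.    74. ]] wall,green,can,bottle
[ 334.6 -502.2  374. ] [ 267.9 -536.8  404.3]
[[594.3  38. ]
 [584.9  62.8]
 [577.8  84.1]
 [571.2 103.2]]
[19.5 21.4 19.9 18.9] [28.7 28.9 28.7 29.4]
19.407716728006864
```

```bash
cat > plan.py <<'E'
import sys
from h import *
from scipy.spatial.transform import Rotation as Ro
def plan(x,y,z,yaw):
    s=sense(); p=np.array(s["tool_pos"]); R=Ro.from_euler("xyz",s["tcp_rot"],degrees=True)
    d=R.inv().apply(np.array([x,y,z])-p)
    T=Ro.from_euler("xyz",[180,0,yaw],degrees=True)
    r=(R.inv()*T).as_rotvec(degrees=True)
    n=max(np.linalg.norm(d)/41.7,np.linalg.norm(r)/7.16)
    k=min(1,5/n,1/max(np.abs(d/150).max(),1e-9))
    print("rows needed %.1f now frac %.2f"%(n,k),"full t",np.round(d/150,3),"a",np.round(r/45,3))
    print("this call t",np.round(k*d/150,3),"a",np.round(k*r/45,3))
if __name__=="__main__": plan(*map(float,sys.argv[1:5]))
E
python3 plan.py 563 127 330 109.4
```

```text
rows needed 17.5 now frac 0.27 full t [ 3.736 -3.081  0.498] a [-1.000e-03 -1.000e-03 -1.842e+00]
this call t [ 1.    -0.825  0.133] a [-0.    -0.    -0.493]
```

```bash
python3 -m jog '[{"tx":1,"ty":-0.83,"az":-0.78,"hand":1},{"tx":1,"ty":-0.83,"az":-0.78,"hand":1},{"tx":1,"ty":-0.83,"az":-0.78,"hand":1},{"tx":1,"ty":-0.83,"az":-0.78,"hand":1},{"tx":1,"ty":-0.83,"az":-0.78,"hand":1}]' 20; python3 plan.py 563 127 330 109.4
```

```text
rows needed 17.5 now frac 0.27 full t [ 3.736 -3.081  0.498] a [-1.000e-03 -1.000e-03 -1.842e+00]
this call t [ 1.    -0.825  0.133] a [-0.    -0.    -0.493]invalid input at $[0]: expected keys tx, ty, tz, ax, ay, az, hand
```

```bash
python3 -m jog '[{"tx":1,"ty":-0.83,"tz":0,"ax":0,"ay":0,"az":-0.78,"hand":1},{"tx":1,"ty":-0.83,"tz":0,"ax":0,"ay":0,"az":-0.78,"hand":1},{"tx":1,"ty":-0.83,"tz":0,"ax":0,"ay":0,"az":-0.78,"hand":1},{"tx":1,"ty":-0.83,"tz":0,"ax":0,"ay":0,"az":-0.78,"hand":1},{"tx":1,"ty":-0.83,"tz":0,"ax":0,"ay":0,"az":-0.78,"hand":1}]' 20; python3 plan.py 563 127 330 109.4
```

```text
time: 0.72
tool_pos: [347.3, -355.7, 404.6]
tcp_rot: [-180.0, -0.1, 62.0]
ft_force: [0.1, 0.6, 0.0]
finger_gap: 85.5
rows needed 12.8 now frac 0.28 full t [ 3.516 -0.24   0.501] a [ 0.000e+00 -1.000e-03 -1.053e+00]
this call t [ 1.    -0.068  0.142] a [ 0.    -0.    -0.299]
```

```bash
python3 -m jog '[{"tx":1,"ty":0,"tz":0,"ax":0,"ay":0,"az":-0.5,"hand":1},{"tx":1,"ty":0,"tz":0,"ax":0,"ay":0,"az":-0.5,"hand":1},{"tx":1,"ty":0,"tz":0,"ax":0,"ay":0,"az":-0.5,"hand":1},{"tx":1,"ty":0,"tz":0,"ax":0,"ay":0,"az":-0.5,"hand":1}]' 20; python3 plan.py 563 127 330 109.4
```

```text
time: 1.05
tool_pos: [418.9, -223.4, 404.9]
tcp_rot: [179.9, -0.0, 84.7]
ft_force: [0.9, -0.9, -0.1]
finger_gap: 85.2
rows needed 9.3 now frac 0.41 full t [2.415 0.739 0.502] a [ 0.001 -0.001 -0.55 ]
this call t [1.    0.306 0.208] a [ 0.001 -0.    -0.228]
```

```bash
python3 -m jog '[{"tx":1,"ty":-0.75,"tz":0,"ax":0,"ay":0,"az":-0.55,"hand":1},{"tx":1,"ty":-0.75,"tz":0,"ax":0,"ay":0,"az":-0.55,"hand":1},{"tx":1,"ty":-0.75,"tz":0,"ax":0,"ay":0,"az":-0.55,"hand":1},{"tx":1,"ty":-0.75,"tz":0,"ax":0,"ay":0,"az":-0.55,"hand":1},{"tx":1,"ty":-0.75,"tz":0,"ax":0,"ay":0,"az":-0.55,"hand":1}]' 20; python3 plan.py 563 127 330 109.4
```

```text
time: 1.47
tool_pos: [319.5, -63.3, 404.4]
tcp_rot: [180.0, -0.1, 109.2]
ft_force: [0.0, 0.3, -0.0]
finger_gap: 85.6
rows needed 7.6 now frac 0.51 full t [0.665 1.95  0.497] a [ 0.    -0.001 -0.005]
this call t [0.341 1.    0.255] a [ 0.    -0.001 -0.003]
```

```bash
python3 -m jog '[{"tx":0.34,"ty":1,"tz":0.2,"ax":0,"ay":0,"az":0,"hand":1},{"tx":0.34,"ty":1,"tz":0.2,"ax":0,"ay":0,"az":0,"hand":1},{"tx":0.34,"ty":1,"tz":0.2,"ax":0,"ay":0,"az":0,"hand":1},{"tx":0.34,"ty":1,"tz":0.2,"ax":0,"ay":0,"az":0,"hand":1}]' 20; python3 plan.py 563 127 330 109.4
```

```text
time: 1.8
tool_pos: [447.9, 33.0, 375.0]
tcp_rot: [179.8, 0.1, 108.9]
ft_force: [0.1, 0.2, 1.1]
finger_gap: 85.1
rows needed 3.7 now frac 1.00 full t [0.345 0.928 0.302] a [ 0.003  0.001 -0.011]
this call t [0.345 0.928 0.302] a [ 0.003  0.001 -0.011]
```

```bash
python3 -m jog '[{"tx":0.34,"ty":0.92,"tz":0.3,"ax":0,"ay":0,"az":-0.01,"hand":1},{"tx":0.34,"ty":0.92,"tz":0.3,"ax":0,"ay":0,"az":-0.01,"hand":1},{"tx":0.34,"ty":0.92,"tz":0.3,"ax":0,"ay":0,"az":-0.01,"hand":1},{"tx":0.34,"ty":0.92,"tz":0.3,"ax":0,"ay":0,"az":-0.01,"hand":1},{"tx":0.34,"ty":0.92,"tz":0.3,"ax":0,"ay":0,"az":-0.01,"hand":1}]' 20; python3 plan.py 563 127 330 109.4; python3 - <<'E'
from h import *
d=cam("wrist"); cv2.imwrite("pics/w1.png",d["pixels"][:,:,::-1]); np.savez("w1.npz",**d); print(sense()["tool_pos"])
E
```

```text
time: 2.22
tool_pos: [562.6, 126.8, 325.7]
tcp_rot: [-179.8, -0.1, 109.5]
ft_force: [0.2, -0.9, -1.5]
finger_gap: 85.2
rows needed 0.1 now frac 1.00 full t [ 0.     0.003 -0.029] a [-0.005 -0.002  0.001]
this call t [ 0.     0.003 -0.029] a [-0.005 -0.002  0.001]
[561.45850804 125.45218355 326.91314967]
```

View pics/w1.png

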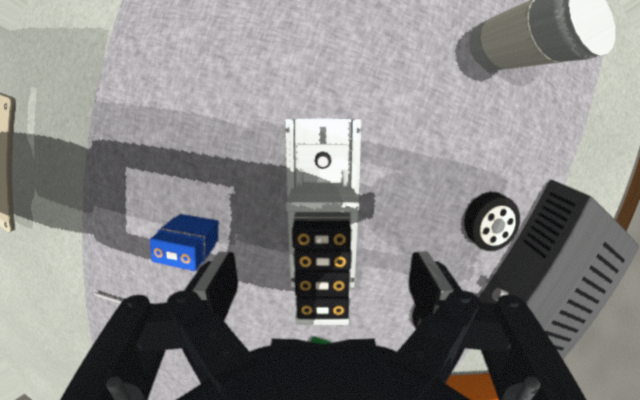

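```bash
cat >> h.py <<'E'
def fray(d,uv,h):
    uv=np.atleast_2d(np.asarray(uv,float)); K=d["intrinsics"]
    q=(uv-[K[0,2],K[1,2]])/K[0,0]; r=np.linalg.norm(q,axis=1); 
    c=np.c_[q*(np.sin(r)/np.maximum(r,1e-9))[:,None],np.cos(r)]
    w=c@d["R"]; o=-d["R"].T@d["t"]
    return o+w*((np.asarray(h)-o[2])/w[:,2])[:,None]
YH=np.array([-0.3321,0.9432]); XH=np.array([0.9432,0.3321])
def trayc(P,o=(584.9,62.8)):
    P=np.atleast_2d(P)[:,:2]-np.array(o); return np.c_[P@XH,P@YH]
E
python3 - <<'E'
from h import *
np.set_printoptions(precision=1,suppress=True)
d=dict(np.load("w1.npz"))
crop(d,270,110,375,330,3,"pics/w1c.png")
s=sockets(d,(285,220,360,330)); P=fray(d,s[:,:2],74); print(np.c_[s,P,trayc(P)])
E
```

```text
[[303.1 239.1  81.  554.9  98.2  74.  -16.5  43.3]
 [339.3 238.9  80.  581.7 107.9  74.   11.9  43.6]
 [304.9 261.1  94.  562.4  80.   74.  -15.5  23.7]
 [340.1 261.6 116.  589.5  89.1  74.   13.   23.3]
 [304.9 284.9  67.  569.6  57.9  74.  -16.1   0.5]
 [338.4 285.3 107.  596.3  67.1  74.   12.1   0.3]
 [306.2 309.7  73.  578.8  33.   74.  -15.6 -26.1]
 [338.1 309.9 105.  605.5  42.2  74.   12.6 -26.2]]
```

View pics/w1c.png

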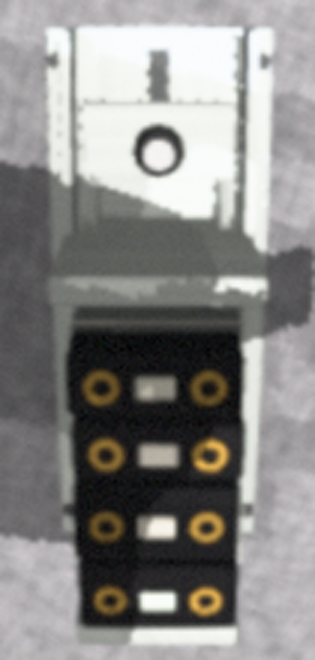

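```bash
python3 - <<'E'
from h import *
np.set_printoptions(precision=1,suppress=True)
d=dict(np.load("w1.npz"))
P=fray(d,[(286,206.5),(360,206.5),(323,202.3),(323,210.7),(323,206.5)],74);print(np.c_[P,trayc(P)])
P=fray(d,[(296,321),(349,321)],70);print(np.c_[P,trayc(P)])
s=sense(); print(s["tool_pos"],trayc(s["tool_pos"]))
E
python3 plan.py 562.5 127 326 109.5
```

```text
[[534.3 119.5  74.  -28.9  70.3]
 [587.1 138.2  74.   27.1  70.4]
 [559.6 132.   74.   -0.9  73.7]
 [561.8 125.7  74.   -0.9  67. ]
 [560.7 128.9  74.   -0.9  70.4]]
[[574.9  13.7  70.  -25.7 -43. ]
 [621.   30.2  70.   23.2 -42.7]]
[561.5 125.5 326.9] [[-1.3 66.9]]
rows needed 0.0 now frac 1.00 full t [0.007 0.01  0.006] a [-0.005 -0.001 -0.001]
this call t [0.007 0.01  0.006] a [-0.005 -0.001 -0.001]
```

```bash
python3 -m jog '[{"tx":0.017,"ty":0.005,"tz":0.4,"ax":0,"ay":0,"az":0,"hand":1},{"tx":0.017,"ty":0.005,"tz":0.6,"ax":0,"ay":0,"az":0,"hand":1},{"tx":0.017,"ty":0.005,"tz":0.77,"ax":0,"ay":0,"az":0,"hand":1},{"tx":0.017,"ty":0.005,"tz":0.77,"ax":0,"ay":0,"az":0,"hand":1}]' 20
python3 - <<'E'
from h import *
print(sense()["ft_force"],sense()["tool_pos"])
d=cam("wrist"); cv2.imwrite("pics/w2.png",d["pixels"][:,:,::-1])
E
```

```text
time: 2.6
tool_pos: [556.5, 125.4, 207.0]
tcp_rot: [-179.3, -0.1, 109.3]
ft_force: [-1.1, 0.0, -1.6]
finger_gap: 85.4
[-1.12922957  0.04847996 -1.59410816] [556.51164947 125.40772459 207.01546777]
```

View pics/w2.png

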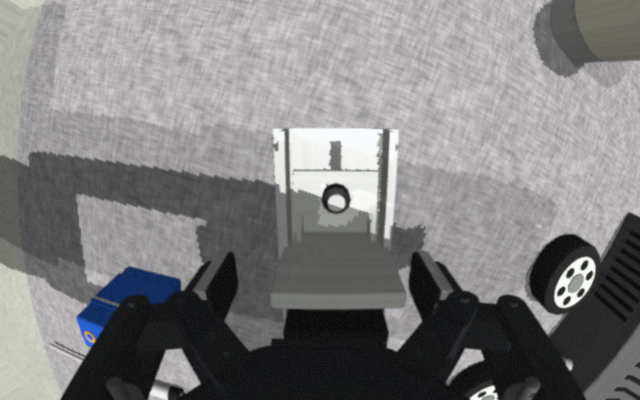

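```bash
python3 -m jog '[{"tx":0,"ty":0,"tz":0,"ax":0,"ay":0,"az":0,"hand":1},{"tx":0,"ty":0,"tz":0,"ax":0,"ay":0,"az":0,"hand":1}]' 20; python3 plan.py 562.0 128.5 208 109.5
```

```text
time: 2.82
tool_pos: [562.2, 126.4, 217.8]
tcp_rot: [179.7, 0.1, 109.3]
ft_force: [0.3, 0.1, 1.1]
finger_gap: 85.3
rows needed 0.2 now frac 1.00 full t [0.014 0.003 0.066] a [ 0.006  0.001 -0.005]
this call t [0.014 0.003 0.066] a [ 0.006  0.001 -0.005]
```

```bash
python3 -m jog '[{"tx":0.013,"ty":0,"tz":0.02,"ax":0,"ay":0,"az":0,"hand":1},{"tx":0.013,"ty":0,"tz":0.02,"ax":0,"ay":0,"az":0,"hand":1},{"tx":0.013,"ty":0,"tz":0.02,"ax":0,"ay":0,"az":0,"hand":1}]' 20; python3 plan.py 562.0 128.5 208 109.5
python3 - <<'E'
from h import *
d=cam("wrist"); cv2.imwrite("pics/w3.png",d["pixels"][:,:,::-1])
print(trayc(sense()["tool_pos"]))
E
```

```text
time: 3.07
tool_pos: [560.6, 128.5, 212.7]
tcp_rot: [179.9, 0.0, 109.3]
ft_force: [-0.5, -0.3, -0.3]
finger_gap: 85.4
rows needed 0.1 now frac 1.00 full t [-0.003  0.009  0.032] a [ 0.003  0.001 -0.004]
this call t [-0.003  0.009  0.032] a [ 0.003  0.001 -0.004]
[[-1.23789917 70.05281567]]
```

View pics/w3.png

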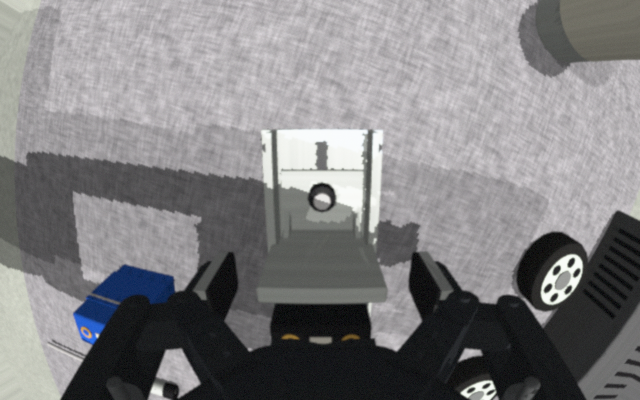

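```bash
python3 -m jog '[{"tx":0,"ty":0,"tz":0.02,"ax":0,"ay":0,"az":0,"hand":0.4},{"tx":0,"ty":0,"tz":0.02,"ax":0,"ay":0,"az":0,"hand":0.4},{"tx":0,"ty":0,"tz":0.02,"ax":0,"ay":0,"az":0,"hand":0.4},{"tx":0,"ty":0,"tz":0.02,"ax":0,"ay":0,"az":0,"hand":0.4},{"tx":0,"ty":0,"tz":0.02,"ax":0,"ay":0,"az":0,"hand":0.4}]' 30; python3 -m jog '[{"tx":0,"ty":0,"tz":0,"ax":0,"ay":0,"az":0,"hand":0.4}]' 30;python3 plan.py 562.0 128.5 208 109.5
```

```text
time: 3.53
tool_pos: [560.3, 128.5, 208.2]
tcp_rot: [180.0, -0.0, 109.3]
ft_force: [3.0, 1.2, -1.3]
finger_gap: 55.5
time: 3.62
tool_pos: [560.3, 128.5, 208.2]
tcp_rot: [180.0, -0.0, 109.3]
ft_force: [3.8, 1.2, -1.9]
finger_gap: 55.5
rows needed 0.0 now frac 1.00 full t [-0.004  0.011  0.001] a [ 0.001 -0.    -0.004]
this call t [-0.004  0.011  0.001] a [ 0.001 -0.    -0.004]
```

```bash
python3 -m jog '[{"tx":0.01,"ty":0,"tz":0,"ax":0,"ay":0,"az":0,"hand":0.4},{"tx":0.02,"ty":0,"tz":0,"ax":0,"ay":0,"az":0,"hand":0.4},{"tx":0.027,"ty":0,"tz":0,"ax":0,"ay":0,"az":0,"hand":0.4},{"tx":0.027,"ty":0,"tz":0,"ax":0,"ay":0,"az":0,"hand":0.4}]' 30
```

```text
time: 3.95
tool_pos: [559.0, 132.0, 208.2]
tcp_rot: [180.0, 0.0, 109.3]
ft_force: [4.7, 0.5, -3.3]
finger_gap: 55.4
```

```bash
python3 -m jog '[{"tx":0.01,"ty":0,"tz":0,"ax":0,"ay":0,"az":0,"hand":0.4},{"tx":0.013,"ty":0,"tz":0,"ax":0,"ay":0,"az":0,"hand":0.4},{"tx":0.013,"ty":0,"tz":0,"ax":0,"ay":0,"az":0,"hand":0.4}]' 30; python3 -m jog '[{"tx":0.007,"ty":0,"tz":0,"ax":0,"ay":0,"az":0,"hand":0.4},{"tx":0.01,"ty":0,"tz":0,"ax":0,"ay":0,"az":0,"hand":0.4},{"tx":0.01,"ty":0,"tz":0,"ax":0,"ay":0,"az":0,"hand":0.4}]' 30
```

```text
time: 4.2
tool_pos: [558.3, 133.8, 208.2]
tcp_rot: [180.0, 0.0, 109.3]
ft_force: [4.9, -0.7, -3.0]
finger_gap: 55.7
time: 4.45
tool_pos: [557.9, 135.2, 208.2]
tcp_rot: [180.0, 0.0, 109.3]
ft_force: [5.0, -0.6, -2.9]
finger_gap: 55.3
```

```bash
python3 -m jog '[{"tx":0.007,"ty":0,"tz":0,"ax":0,"ay":0,"az":0,"hand":0.4},{"tx":0.01,"ty":0,"tz":0,"ax":0,"ay":0,"az":0,"hand":0.4},{"tx":0.01,"ty":0,"tz":0,"ax":0,"ay":0,"az":0,"hand":0.4}]' 30; python3 -m jog '[{"tx":0.005,"ty":0,"tz":0,"ax":0,"ay":0,"az":0,"hand":0.4},{"tx":0.007,"ty":0,"tz":0,"ax":0,"ay":0,"az":0,"hand":0.4},{"tx":0.007,"ty":0,"tz":0,"ax":0,"ay":0,"az":0,"hand":0.4}]' 30
```

```text
time: 4.7
tool_pos: [557.6, 135.8, 208.2]
tcp_rot: [180.0, 0.1, 109.3]
ft_force: [7.2, -5.7, -3.6]
finger_gap: 55.2
time: 4.95
tool_pos: [557.5, 136.1, 208.2]
tcp_rot: [180.0, 0.2, 109.3]
ft_force: [9.3, -9.3, -4.6]
finger_gap: 55.6
```

```bash
python3 - <<'E'
from h import *
d=cam("scene"); crop(d,300,190,410,270,7,"pics/s2.png")
E
```

```text
(no output)
```

View pics/s2.png

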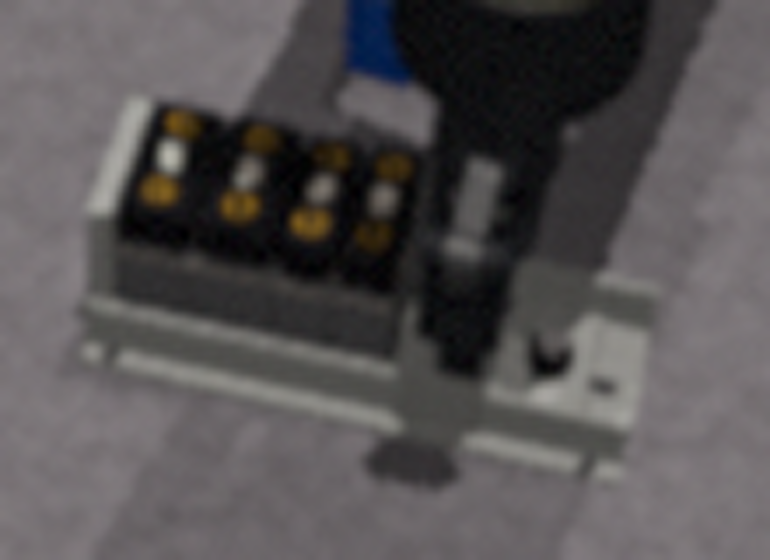

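```bash
python3 -m jog '[{"tx":-0.012,"ty":0,"tz":0,"ax":0,"ay":0,"az":0,"hand":0.4},{"tx":-0.012,"ty":0,"tz":0,"ax":0,"ay":0,"az":0,"hand":1},{"tx":-0.012,"ty":0,"tz":0,"ax":0,"ay":0,"az":0,"hand":1},{"tx":-0.012,"ty":0,"tz":0,"ax":0,"ay":0,"az":0,"hand":1},{"tx":-0.012,"ty":0,"tz":0,"ax":0,"ay":0,"az":0,"hand":1}]' 20;  python3 plan.py 575.9 88.3 208 109.4
```

```text
time: 5.42
tool_pos: [557.1, 136.3, 208.1]
tcp_rot: [-180.0, -0.0, 109.3]
ft_force: [-1.0, -0.6, -1.1]
finger_gap: 85.6
rows needed 1.2 now frac 1.00 full t [-0.343  0.012  0.001] a [-0.001 -0.    -0.002]
this call t [-0.343  0.012  0.001] a [-0.001 -0.    -0.002]
```

```bash
python3 -m jog '[{"tx":-0.1,"ty":0.005,"tz":0,"ax":0,"ay":0,"az":0,"hand":1},{"tx":-0.2,"ty":0.01,"tz":0,"ax":0,"ay":0,"az":0,"hand":1},{"tx":-0.3,"ty":0.01,"tz":0,"ax":0,"ay":0,"az":0,"hand":1},{"tx":-0.34,"ty":0.01,"tz":0,"ax":0,"ay":0,"az":0,"hand":1},{"tx":-0.34,"ty":0.01,"tz":0,"ax":0,"ay":0,"az":0,"hand":1}]' 20;  python3 plan.py 575.9 88.3 208 109.4
python3 - <<'E'
from h import *
d=cam("wrist"); cv2.imwrite("pics/w4.png",d["pixels"][:,:,::-1])
d=cam("scene"); crop(d,300,190,410,270,7,"pics/s3.png")
E
```

```text
time: 5.83
tool_pos: [575.9, 87.6, 208.3]
tcp_rot: [180.0, 0.0, 109.2]
ft_force: [0.7, 0.2, 0.0]
finger_gap: 85.8
rows needed 0.0 now frac 1.00 full t [0.005 0.002 0.002] a [ 0.     0.    -0.004]
this call t [0.005 0.002 0.002] a [ 0.     0.    -0.004]
```

View pics/w4.png

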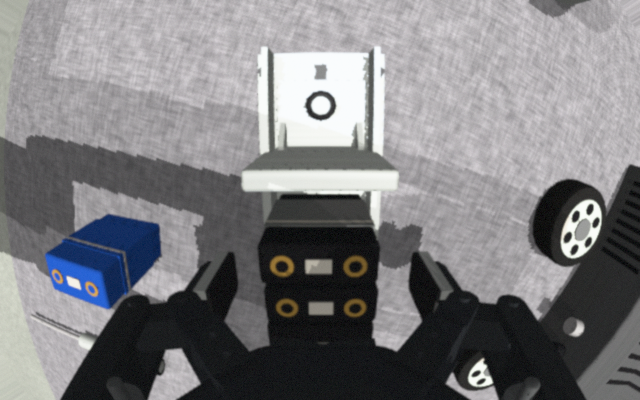

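View pics/s3.png

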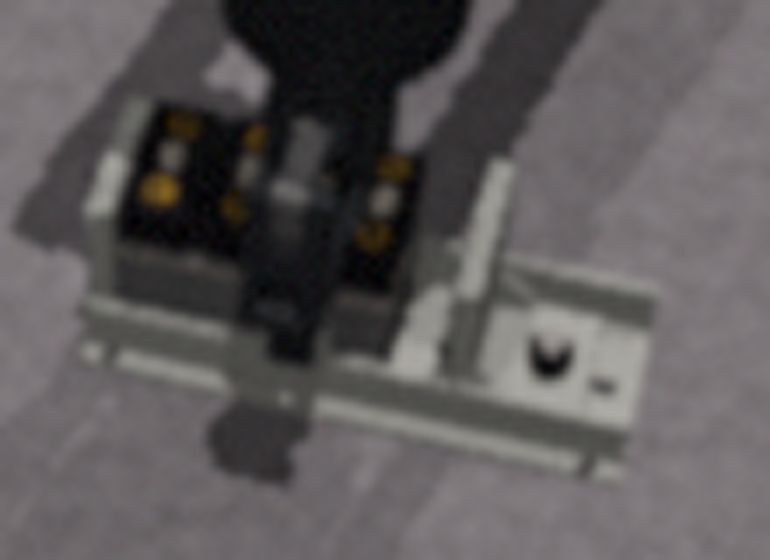

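```bash
python3 - <<'E'
from h import *
np.set_printoptions(precision=1,suppress=True)
d=cam("wrist"); 
P=fray(d,[(235,255),(412,255),(205,295),(442,295)],[48,48,48,48]);print(trayc(P))
s=sockets(d,(255,245,390,330)); P=fray(d,s[:,:2],74); print(np.c_[s,trayc(P)])
print(trayc(fray(d,[(243,180),(397,180),(320,189)],74)),trayc(sense()["tool_pos"]))
E
```

```text
[[-43.1  35.7]
 [ 42.7  35.5]
 [-63.5  10.5]
 [ 63.   10.3]]
[[282.1 268.3 307.  -16.3  44. ]
 [355.2 269.1 272.   12.   43.6]
 [287.  310.1 226.  -15.5  23.5]
 [354.6 310.1 226.   12.7  23.5]]
[[-28.6  79.1]
 [ 25.6  78.9]
 [ -1.4  75.6]] [[-0.3 27.9]]
```

```bash
python3 -m jog '[{"tx":0,"ty":-0.007,"tz":0,"ax":0,"ay":0,"az":0,"hand":0.4},{"tx":0,"ty":-0.007,"tz":0,"ax":0,"ay":0,"az":0,"hand":0.4},{"tx":0,"ty":-0.007,"tz":0,"ax":0,"ay":0,"az":0,"hand":0.4},{"tx":0,"ty":-0.007,"tz":0,"ax":0,"ay":0,"az":0,"hand":0.4},{"tx":0,"ty":-0.007,"tz":0,"ax":0,"ay":0,"az":0,"hand":0.4}]' 20;python3 -m jog '[{"tx":0,"ty":0,"tz":0,"ax":0,"ay":0,"az":0,"hand":0.4}]' 20
```

```text
time: 6.4
tool_pos: [574.6, 88.5, 208.2]
tcp_rot: [180.0, -0.0, 109.3]
ft_force: [-0.9, -0.2, 0.5]
finger_gap: 46.8
time: 6.48
tool_pos: [574.6, 88.4, 208.3]
tcp_rot: [180.0, -0.0, 109.3]
ft_force: [-1.1, 1.3, 1.2]
finger_gap: 46.6
```

```bash
python3 -m jog '[{"tx":0.025,"ty":0,"tz":0,"ax":0,"ay":0,"az":0,"hand":0.4},{"tx":0.05,"ty":0,"tz":0,"ax":0,"ay":0,"az":0,"hand":0.4},{"tx":0.075,"ty":0,"tz":0,"ax":0,"ay":0,"az":0,"hand":0.4},{"tx":0.1,"ty":0,"tz":0,"ax":0,"ay":0,"az":0,"hand":0.4},{"tx":0.1,"ty":0,"tz":0,"ax":0,"ay":0,"az":0,"hand":0.4}]' 20;python3 -m jog '[{"tx":0.01,"ty":0,"tz":0,"ax":0,"ay":0,"az":0,"hand":0.4},{"tx":0.02,"ty":0,"tz":0,"ax":0,"ay":0,"az":0,"hand":0.4},{"tx":0.02,"ty":0,"tz":0,"ax":0,"ay":0,"az":0,"hand":0.4}]' 20
```

```text
time: 6.9
tool_pos: [569.5, 103.1, 208.3]
tcp_rot: [180.0, -0.0, 109.3]
ft_force: [-0.3, -0.1, 0.4]
finger_gap: 46.9
time: 7.15
tool_pos: [568.7, 105.3, 208.3]
tcp_rot: [180.0, 0.0, 109.3]
ft_force: [-0.4, -1.2, 0.9]
finger_gap: 46.7
```

```bash
python3 -m jog '[{"tx":0.01,"ty":0,"tz":0,"ax":0,"ay":0,"az":0,"hand":0.4},{"tx":0.02,"ty":0,"tz":0,"ax":0,"ay":0,"az":0,"hand":0.4},{"tx":0.02,"ty":0,"tz":0,"ax":0,"ay":0,"az":0,"hand":0.4}]' 20;python3 -m jog '[{"tx":0.007,"ty":0,"tz":0,"ax":0,"ay":0,"az":0,"hand":0.4},{"tx":0.01,"ty":0,"tz":0,"ax":0,"ay":0,"az":0,"hand":0.4},{"tx":0.01,"ty":0,"tz":0,"ax":0,"ay":0,"az":0,"hand":0.4}]' 20
python3 - <<'E'
from h import *
d=cam("wrist"); cv2.imwrite("pics/w5.png",d["pixels"][:,:,::-1])
E
```

```text
time: 7.4
tool_pos: [567.8, 107.8, 208.3]
tcp_rot: [180.0, 0.0, 109.3]
ft_force: [1.3, -3.9, 0.9]
finger_gap: 46.8
time: 7.65
tool_pos: [567.6, 108.4, 208.3]
tcp_rot: [180.0, 0.1, 109.3]
ft_force: [2.8, -8.2, 0.7]
finger_gap: 46.8
```

View pics/w5.png

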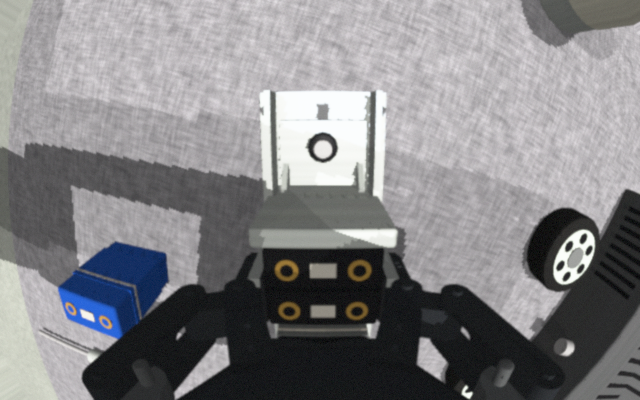

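```bash
python3 -m jog '[{"tx":0.007,"ty":0,"tz":0,"ax":0,"ay":0,"az":0,"hand":0.4},{"tx":0.007,"ty":0,"tz":0,"ax":0,"ay":0,"az":0,"hand":0.4}]' 20
python3 - <<'E'
from h import *
np.set_printoptions(precision=1,suppress=True)
d=cam("wrist"); 
s=sockets(d,(255,245,390,330)); P=fray(d,s[:,:2],74); print(np.c_[s,trayc(P)],trayc(sense()["tool_pos"]))
E
```

```text
time: 7.87
tool_pos: [567.3, 109.1, 208.2]
tcp_rot: [180.0, 0.1, 109.3]
ft_force: [3.3, -10.1, -0.4]
finger_gap: 46.5
[[286.4 270.6 309.  -15.5  64.4]
 [359.  271.6 286.   12.7  63.9]
 [288.9 310.2 233.  -15.6  44.8]
 [356.5 310.2 227.   12.6  44.8]] [[-1.2 49.5]]
```

```bash
python3 -m jog '[{"tx":0,"ty":0,"tz":0,"ax":0,"ay":0,"az":0,"hand":1},{"tx":0,"ty":0,"tz":0,"ax":0,"ay":0,"az":0,"hand":1},{"tx":0,"ty":0,"tz":0,"ax":0,"ay":0,"az":0,"hand":1},{"tx":0,"ty":0,"tz":0,"ax":0,"ay":0,"az":0,"hand":1},{"tx":-0.01,"ty":0,"tz":0,"ax":0,"ay":0,"az":0,"hand":1}]' 20;
python3 -m jog '[{"tx":-0.1,"ty":0,"tz":0,"ax":0,"ay":0,"az":0,"hand":1},{"tx":-0.2,"ty":0,"tz":0,"ax":0,"ay":0,"az":0,"hand":1},{"tx":-0.3,"ty":0,"tz":0,"ax":0,"ay":0,"az":0,"hand":1},{"tx":-0.33,"ty":0,"tz":0,"ax":0,"ay":0,"az":0,"hand":1},{"tx":-0.33,"ty":0,"tz":0,"ax":0,"ay":0,"az":0,"hand":1}]' 20
python3 - <<'E'
from h import *
np.set_printoptions(precision=1,suppress=True)
d=cam("wrist"); cv2.imwrite("pics/w6.png",d["pixels"][:,:,::-1])
s=sockets(d,(255,145,390,330)); P=fray(d,s[:,:2],74); print(np.c_[s,trayc(P)],trayc(sense()["tool_pos"]))
E
```

```text
time: 8.33
tool_pos: [567.1, 109.3, 208.0]
tcp_rot: [-180.0, -0.0, 109.3]
ft_force: [0.3, 0.5, 0.7]
finger_gap: 85.5
time: 8.75
tool_pos: [584.3, 60.6, 208.3]
tcp_rot: [180.0, 0.0, 109.2]
ft_force: [-0.5, 0.4, -0.2]
finger_gap: 85.1
[[280.8 148.7 184.  -15.6  60.3]
 [364.2 148.7 186.   12.8  60.2]
 [282.7 191.3 485.  -15.5  45.2]
 [362.6 191.4 485.   12.6  45.1]
 [287.4 297.2 212.  -15.9   0.6]
 [356.7 297.2 210.   12.3   0.5]] [[-1.4 -1. ]]
```

View pics/w6.png

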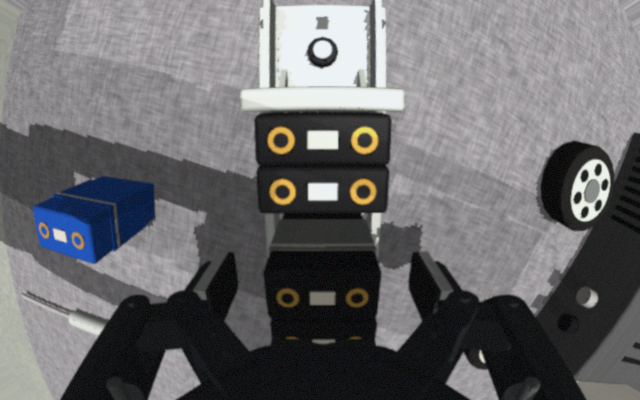

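```bash
python3 -m jog '[{"tx":0,"ty":0,"tz":0,"ax":0,"ay":0,"az":0,"hand":0.4},{"tx":0,"ty":0,"tz":0,"ax":0,"ay":0,"az":0,"hand":0.4},{"tx":0,"ty":0,"tz":0,"ax":0,"ay":0,"az":0,"hand":0.4},{"tx":0,"ty":0,"tz":0,"ax":0,"ay":0,"az":0,"hand":0.4},{"tx":0,"ty":0,"tz":0,"ax":0,"ay":0,"az":0,"hand":0.4}]' 20;python3 -m jog '[{"tx":0,"ty":0,"tz":0,"ax":0,"ay":0,"az":0,"hand":0.4},{"tx":-0.01,"ty":0,"tz":0,"ax":0,"ay":0,"az":0,"hand":0.4},{"tx":-0.01,"ty":0,"tz":0,"ax":0,"ay":0,"az":0,"hand":0.4}]' 20
```

```text
time: 9.22
tool_pos: [583.6, 62.7, 208.2]
tcp_rot: [180.0, -0.0, 109.4]
ft_force: [1.7, -0.0, 0.2]
finger_gap: 46.5
time: 9.47
tool_pos: [584.2, 60.8, 208.2]
tcp_rot: [-180.0, -0.0, 109.3]
ft_force: [-1.1, 1.7, -0.3]
finger_gap: 47.1
```

```bash
python3 -m jog '[{"tx":-0.01,"ty":0,"tz":0,"ax":0,"ay":0,"az":0,"hand":0.4},{"tx":-0.01,"ty":0,"tz":0,"ax":0,"ay":0,"az":0,"hand":0.4}]' 20
```

```text
time: 9.63
tool_pos: [584.6, 59.8, 208.2]
tcp_rot: [-180.0, -0.1, 109.3]
ft_force: [-1.7, 4.1, 1.0]
finger_gap: 47.1
```

```bash
python3 -m jog '[{"tx":-0.01,"ty":0,"tz":0,"ax":0,"ay":0,"az":0,"hand":0.4},{"tx":-0.01,"ty":0,"tz":0,"ax":0,"ay":0,"az":0,"hand":0.4}]' 20
```

```text
time: 9.8
tool_pos: [584.8, 59.4, 208.2]
tcp_rot: [-180.0, -0.2, 109.3]
ft_force: [-3.9, 10.8, 4.1]
finger_gap: 46.8
```

```bash
python3 -m jog '[{"tx":-0.01,"ty":0,"tz":0,"ax":0,"ay":0,"az":0,"hand":0.4},{"tx":-0.01,"ty":0,"tz":0,"ax":0,"ay":0,"az":0,"hand":0.4}]' 20
python3 - <<'E'
from h import *
np.set_printoptions(precision=1,suppress=True)
d=cam("wrist"); cv2.imwrite("pics/w7.png",d["pixels"][:,:,::-1])
s=sockets(d,(255,125,390,330)); P=fray(d,s[:,:2],74); print(np.c_[s,trayc(P)],trayc(sense()["tool_pos"]))
E
```

```text
time: 9.97
tool_pos: [584.9, 59.1, 208.2]
tcp_rot: [-180.0, -0.3, 109.4]
ft_force: [-7.3, 17.7, 5.6]
finger_gap: 47.0
[[281.2 137.4 503.  -15.5  63.2]
 [364.6 138.7 442.   12.7  62.8]
 [282.9 188.5 483.  -15.4  45.3]
 [362.9 188.8 487.   12.6  45.1]
 [288.3 301.6 207.  -15.6  -2.6]
 [357.  301.7 204.   12.5  -2.6]] [[-1.2 -3.5]]
```

View pics/w7.png

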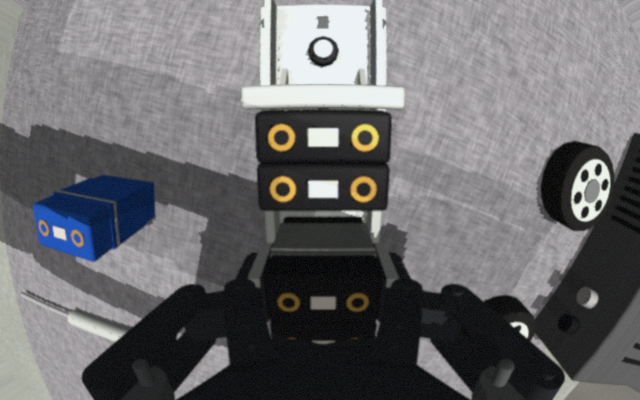

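```bash
python3 -m jog '[{"tx":0.01,"ty":0,"tz":0,"ax":0,"ay":0,"az":0,"hand":1},{"tx":0.01,"ty":0,"tz":0,"ax":0,"ay":0,"az":0,"hand":1},{"tx":0.01,"ty":0,"tz":0,"ax":0,"ay":0,"az":0,"hand":1},{"tx":0.01,"ty":0,"tz":0,"ax":0,"ay":0,"az":0,"hand":1}]' 20;
python3 -m jog '[{"tx":0,"ty":0,"tz":-0.2,"ax":0,"ay":0,"az":0,"hand":1},{"tx":-0.1,"ty":0,"tz":-0.4,"ax":0,"ay":0,"az":0,"hand":1},{"tx":-0.2,"ty":0,"tz":-0.55,"ax":0,"ay":0,"az":0,"hand":1},{"tx":-0.2,"ty":0,"tz":-0.6,"ax":0,"ay":0,"az":0,"hand":1},{"tx":-0.2,"ty":0,"tz":-0.6,"ax":0,"ay":0,"az":0,"hand":1}]' 20
python3 -m jog '[{"tx":0,"ty":0,"tz":0,"ax":0,"ay":0,"az":0,"hand":1}]'
python3 - <<'E'
from h import *
np.set_printoptions(precision=1,suppress=True)
d=cam("wrist"); np.savez("w8.npz",**d);cv2.imwrite("pics/w8.png",d["pixels"][:,:,::-1])
s=sockets(d,(255,105,390,330)); P=fray(d,s[:,:2],74); print(np.c_[s,trayc(P)],trayc(sense()["tool_pos"]))
np.savez("scene8.npz",**cam("scene"));np.savez("side8.npz",**cam("side"))
E
```

```text
time: 10.35
tool_pos: [585.3, 57.6, 208.2]
tcp_rot: [180.0, 0.0, 109.3]
ft_force: [-0.3, -0.6, -0.7]
finger_gap: 85.5
time: 10.77
tool_pos: [596.4, 28.8, 301.3]
tcp_rot: [179.7, 0.1, 109.2]
ft_force: [-0.3, -0.2, -0.1]
finger_gap: 85.2
time: 10.85
tool_pos: [595.0, 29.7, 297.7]
tcp_rot: [180.0, -0.0, 109.3]
ft_force: [-0.4, -0.1, -0.9]
finger_gap: 85.4
[[300.  106.2  49.  -15.7  42. ]
 [301.1 175.4 198.  -15.6  -2.1]
 [344.8 175.4 191.   12.4  -2.1]
 [302.  211.6 145.  -15.6 -26.6]
 [344.7 210.7 141.   12.8 -26.1]] [[ -1.9 -34.2]]
```

View pics/w8.png

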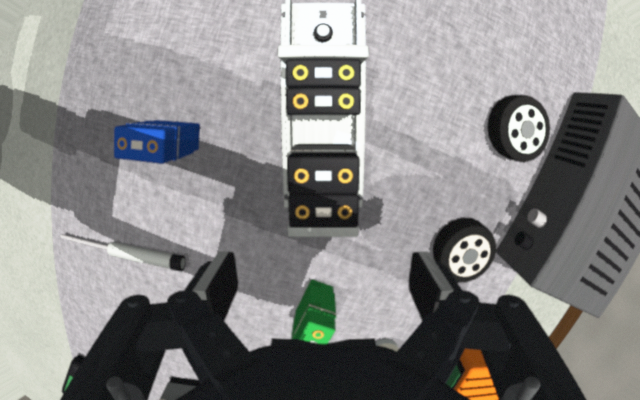

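```bash
python3 - <<'E'
from h import *
np.set_printoptions(precision=1,suppress=True)
d=dict(np.load("w8.npz"));crop(d,270,0,375,250,3,"pics/w8c.png")
s=sockets(d,(255,55,390,330)); P=fray(d,s[:,:2],74); print(np.c_[s,trayc(P)])
a=dict(np.load("scene8.npz")); e=dict(np.load("side8.npz"))
crop(a,300,190,410,270,7,"pics/s8.png");crop(e,290,155,370,235,7,"pics/e8.png")
for c,roi in((a,(300,190,410,270)),(e,(290,155,356,200))):
    s=sockets(c,roi); P=ray_plane(c,s[:,:2],74); print(np.c_[s,trayc(P)])
E
```

```text
[[295.   67.    3.  -18.6  66.7]
 [300.  100.7 198.  -15.6  45.4]
 [301.1 175.4 198.  -15.6  -2.1]
 [344.8 175.4 191.   12.4  -2.1]
 [302.  211.6 145.  -15.6 -26.6]
 [344.7 210.7 141.   12.8 -26.1]]
[[336.  209.4  17.  -14.3  -3.6]
 [356.3 213.8  12.  -14.3  43.2]
 [364.1 215.4  19.  -14.5  61. ]
 [332.4 218.7  18.   13.6  -4.6]
 [353.4 223.5  19.   14.3  43.2]
 [361.4 225.2  19.   14.   61. ]]
[[314.1 174.9   9.  -12.5  63.6]
 [328.4 175.    6.   18.3  44.5]
 [316.7 179.3   3.  -15.5  45.7]
 [337.4 185.9  12.   14.9  -1.9]
 [328.  190.1   8.  -13.   -2.5]]
```

View pics/w8c.png

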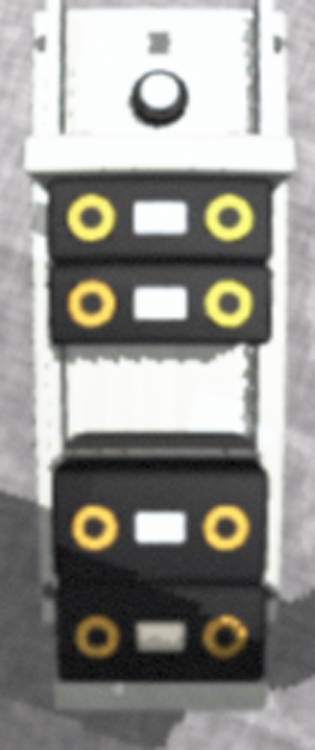

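View pics/s8.png

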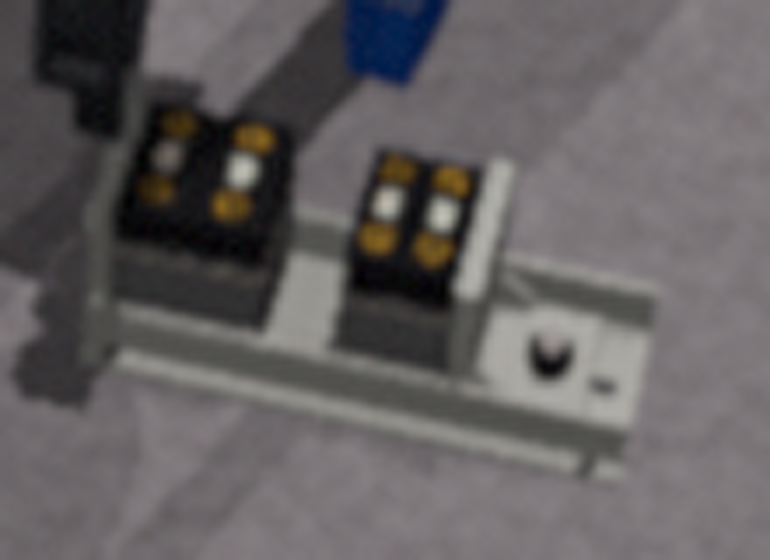

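View pics/e8.png

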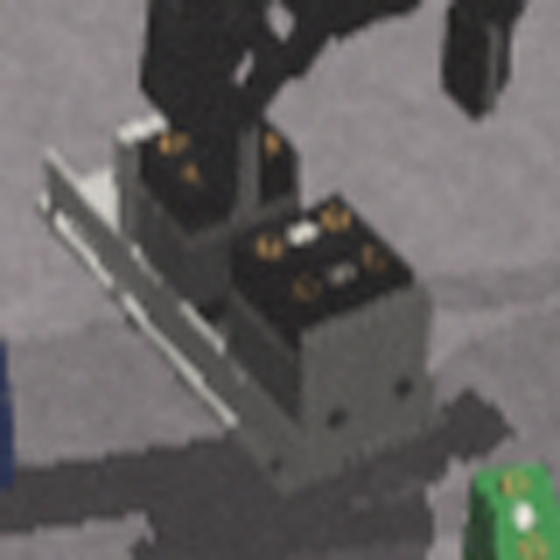

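```bash
python3 plan.py 508 -299 300 109.4
```

```text
rows needed 8.2 now frac 0.53 full t [-1.88  -1.269 -0.026] a [-0.004 -0.002 -0.001]
this call t [-1.    -0.675 -0.014] a [-0.002 -0.001 -0.001]
```

```bash
python3 -m jog '[{"tx":-1,"ty":-0.67,"tz":-0.02,"ax":0,"ay":0,"az":0,"hand":1},{"tx":-1,"ty":-0.67,"tz":-0.02,"ax":0,"ay":0,"az":0,"hand":1},{"tx":-1,"ty":-0.67,"tz":-0.02,"ax":0,"ay":0,"az":0,"hand":1},{"tx":-1,"ty":-0.67,"tz":-0.02,"ax":0,"ay":0,"az":0,"hand":1},{"tx":-1,"ty":-0.67,"tz":-0.02,"ax":0,"ay":0,"az":0,"hand":1}]' 20; python3 -m jog '[{"tx":-0.5,"ty":-0.34,"tz":0,"ax":0,"ay":0,"az":0,"hand":1},{"tx":-0.75,"ty":-0.5,"tz":0,"ax":0,"ay":0,"az":0,"hand":1},{"tx":-0.88,"ty":-0.6,"tz":0,"ax":0,"ay":0,"az":0,"hand":1},{"tx":-0.88,"ty":-0.6,"tz":0,"ax":0,"ay":0,"az":0,"hand":1},{"tx":-0.88,"ty":-0.6,"tz":0,"ax":0,"ay":0,"az":0,"hand":1}]' 20;python3 -m jog '[{"tx":0,"ty":0,"tz":0,"ax":0,"ay":0,"az":0,"hand":1}]';
python3 - <<'E'
from h import *
np.set_printoptions(precision=1,suppress=True)
d=cam("wrist"); np.savez("w9.npz",**d);cv2.imwrite("pics/w9.png",d["pixels"][:,:,::-1])
E
python3 plan.py 508 -299 300 109.4
```

```text
time: 11.42
tool_pos: [548.1, -148.8, 299.6]
tcp_rot: [-179.8, 0.0, 109.2]
ft_force: [-1.7, -0.1, -0.3]
finger_gap: 85.4
time: 11.83
tool_pos: [506.5, -304.1, 299.9]
tcp_rot: [-179.9, 0.0, 109.1]
ft_force: [0.2, -0.8, -0.3]
finger_gap: 85.6
time: 11.92
tool_pos: [507.8, -300.4, 299.7]
tcp_rot: [-179.9, -0.1, 109.1]
ft_force: [-0.6, 0.9, 0.2]
finger_gap: 85.7
rows needed 0.0 now frac 1.00 full t [ 0.001 -0.002 -0.002] a [-0.001 -0.003 -0.004]
this call t [ 0.001 -0.002 -0.002] a [-0.001 -0.003 -0.004]
```

View pics/w9.png

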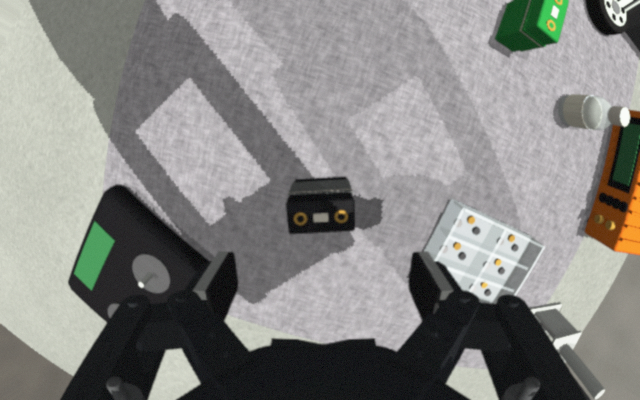

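```bash
python3 - <<'E'
from h import *
np.set_printoptions(precision=1,suppress=True)
d=dict(np.load("w9.npz"))
s=sockets(d,(280,180,360,240)); P=fray(d,s[:,:2],70); print(np.c_[s,P]); v=P[1]-P[0]; print(P.mean(0),np.degrees(np.arctan2(v[1],v[0])))
T=sense()["tool_pos"]
P=np.r_[P,fray(d,[(422,250),(457,200),(210,265),(120,187)],[30,30,40,40])]; print(P[:,:2],trayc(P,o=T[:2]))
crop(d,270,160,370,250,6,"pics/w9c.png")
E
```

```text
[[ 341.1  214.8  118.   517.8 -292.7   70. ]
 [ 300.   218.   104.   491.9 -304.2   70. ]]
[ 504.9 -298.5   70. ] -156.05396097562019
[[ 517.8 -292.7]
 [ 491.9 -304.2]
 [ 605.5 -313.6]
 [ 616.  -260.5]
 [ 430.8 -385.5]
 [ 329.4 -344. ]] [[  11.1    2.9]
 [ -17.2    0.6]
 [  86.8  -45.9]
 [ 114.4    0.7]
 [-101.8  -55.8]
 [-183.6   17.1]]
```

View pics/w9c.png

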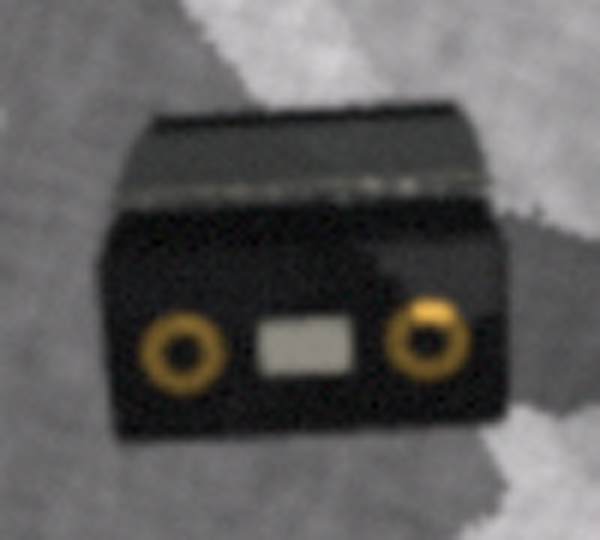

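```bash
python3 -m jog '[{"tx":0.006,"ty":-0.02,"tz":0.2,"ax":0,"ay":0,"az":-0.06,"hand":1},{"tx":0.006,"ty":-0.02,"tz":0.4,"ax":0,"ay":0,"az":-0.06,"hand":1},{"tx":0.006,"ty":-0.02,"tz":0.55,"ax":0,"ay":0,"az":-0.06,"hand":1},{"tx":0.006,"ty":-0.02,"tz":0.62,"ax":0,"ay":0,"az":-0.06,"hand":1},{"tx":0.006,"ty":-0.02,"tz":0.635,"ax":0,"ay":0,"az":-0.06,"hand":1}]' 25;python3 -m jog '[{"tx":0,"ty":0,"tz":0,"ax":0,"ay":0,"az":0,"hand":1},{"tx":0,"ty":0,"tz":0,"ax":0,"ay":0,"az":0,"hand":1}]';
python3 - <<'E'
from h import *
np.set_printoptions(precision=1,suppress=True)
d=cam("wrist"); np.savez("w10.npz",**d);cv2.imwrite("pics/w10.png",d["pixels"][:,:,::-1])
s=sockets(d,(255,240,390,340)); P=fray(d,s[:,:2],70); print(np.c_[s,P,trayc(P,sense()["tool_pos"][:2])]); v=P[1]-P[0]; print(np.degrees(np.arctan2(v[1],v[0])))
E
```

```text
time: 12.38
tool_pos: [504.8, -297.0, 202.6]
tcp_rot: [-179.8, -0.3, 112.1]
ft_force: [-0.1, -0.2, -0.4]
finger_gap: 85.1
time: 12.55
tool_pos: [506.4, -299.3, 207.4]
tcp_rot: [179.9, 0.1, 112.1]
ft_force: [0.3, -0.0, 0.7]
finger_gap: 85.7
[[ 286.4  296.   241.   492.1 -304.5   70.   -15.2    0.3]
 [ 353.7  295.8  244.   518.1 -293.8   70.    12.8    1.8]]
22.457762719791052
```

View pics/w10.png

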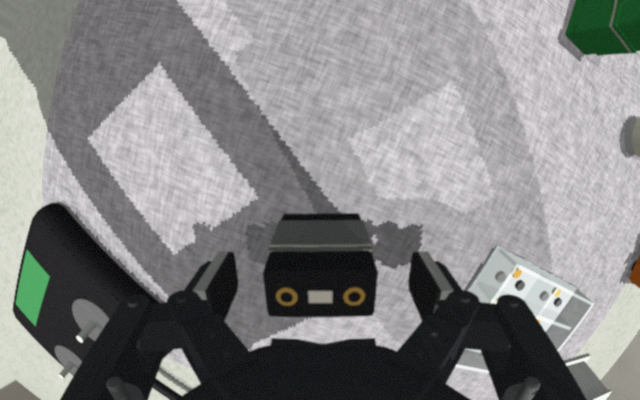

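```bash
python3 -m jog '[{"tx":0.004,"ty":-0.005,"tz":0,"ax":0,"ay":0,"az":0,"hand":0.4},{"tx":0.004,"ty":-0.005,"tz":0,"ax":0,"ay":0,"az":0,"hand":0.4},{"tx":0.004,"ty":-0.005,"tz":0,"ax":0,"ay":0,"az":0,"hand":0.4},{"tx":0.004,"ty":-0.005,"tz":0,"ax":0,"ay":0,"az":0,"hand":0.4},{"tx":0.004,"ty":-0.005,"tz":0,"ax":0,"ay":0,"az":0,"hand":0.4}]' 25;python3 -m jog '[{"tx":0,"ty":0,"tz":0,"ax":0,"ay":0,"az":0,"hand":0.4},{"tx":0,"ty":0,"tz":0,"ax":0,"ay":0,"az":0,"hand":0.4}]' 25; python3 -m jog '[{"tx":0,"ty":0,"tz":-0.1,"ax":0,"ay":0,"az":0,"hand":0.4},{"tx":0,"ty":0,"tz":-0.3,"ax":0,"ay":0,"az":0,"hand":0.4},{"tx":0,"ty":0,"tz":-0.5,"ax":0,"ay":0,"az":0,"hand":0.4},{"tx":0,"ty":0,"tz":-0.7,"ax":0,"ay":0,"az":0,"hand":0.4},{"tx":0,"ty":0,"tz":-0.75,"ax":0,"ay":0,"az":0,"hand":0.4}]' 25; python3 plan.py 577.7 84.5 308 109.4
```

```text
time: 13.02
tool_pos: [504.9, -299.6, 206.9]
tcp_rot: [180.0, 0.1, 112.0]
ft_force: [-0.3, -0.6, 6.4]
finger_gap: 46.8
time: 13.18
tool_pos: [504.9, -299.6, 206.9]
tcp_rot: [180.0, 0.1, 112.0]
ft_force: [-1.1, 1.5, 6.7]
finger_gap: 46.5
time: 13.6
tool_pos: [505.7, -300.2, 324.1]
tcp_rot: [179.8, 0.4, 112.0]
ft_force: [0.8, -0.9, -0.8]
finger_gap: 46.7
rows needed 9.4 now frac 0.45 full t [2.199 1.406 0.099] a [0.005 0.008 0.058]
this call t [1.    0.639 0.045] a [0.002 0.004 0.026]
```

```bash
python3 -m jog '[{"tx":1,"ty":0.64,"tz":0,"ax":0,"ay":0,"az":0.03,"hand":0.4},{"tx":1,"ty":0.64,"tz":0,"ax":0,"ay":0,"az":0.03,"hand":0.4},{"tx":1,"ty":0.64,"tz":0,"ax":0,"ay":0,"az":0.03,"hand":0.4},{"tx":1,"ty":0.64,"tz":0,"ax":0,"ay":0,"az":0.03,"hand":0.4},{"tx":1,"ty":0.64,"tz":0,"ax":0,"ay":0,"az":0.03,"hand":0.4}]' 25; python3 plan.py 576.4 83.7 320 109.4
```

```text
time: 14.02
tool_pos: [537.4, -119.3, 317.1]
tcp_rot: [-180.0, -0.2, 110.8]
ft_force: [0.1, 0.8, -2.2]
finger_gap: 46.6
rows needed 5.0 now frac 0.85 full t [ 1.173  0.724 -0.016] a [-0.    -0.004  0.032]
this call t [ 1.     0.618 -0.013] a [-0.    -0.003  0.027]
```

```bash
python3 -m jog '[{"tx":0.24,"ty":0.15,"tz":-0.01,"ax":0,"ay":0,"az":0.03,"hand":0.4},{"tx":0.48,"ty":0.3,"tz":-0.01,"ax":0,"ay":0,"az":0.03,"hand":0.4},{"tx":0.7,"ty":0.43,"tz":-0.01,"ax":0,"ay":0,"az":0.03,"hand":0.4},{"tx":0.9,"ty":0.55,"tz":-0.01,"ax":0,"ay":0,"az":0.03,"hand":0.4},{"tx":1,"ty":0.62,"tz":-0.01,"ax":0,"ay":0,"az":0.03,"hand":0.4}]' 25;python3 -m jog '[{"tx":0,"ty":0,"tz":0,"ax":0,"ay":0,"az":0,"hand":0.4},{"tx":0,"ty":0,"tz":0,"ax":0,"ay":0,"az":0,"hand":0.4},{"tx":0,"ty":0,"tz":0,"ax":0,"ay":0,"az":0,"hand":0.4}]' 25; python3 plan.py 576.4 83.7 310 109.4
```

```text
time: 14.43
tool_pos: [571.2, 52.4, 318.8]
tcp_rot: [-180.0, -0.1, 109.4]
ft_force: [1.5, 0.1, -1.8]
finger_gap: 46.7
time: 14.68
tool_pos: [571.2, 48.3, 319.0]
tcp_rot: [-179.9, -0.0, 109.3]
ft_force: [0.3, -1.3, -1.9]
finger_gap: 46.6
rows needed 0.9 now frac 1.00 full t [0.211 0.111 0.06 ] a [-0.002 -0.    -0.002]
this call t [0.211 0.111 0.06 ] a [-0.002 -0.    -0.002]
```

```bash
python3 -m jog '[{"tx":0.08,"ty":0.04,"tz":0.02,"ax":0,"ay":0,"az":0,"hand":0.4},{"tx":0.16,"ty":0.08,"tz":0.04,"ax":0,"ay":0,"az":0,"hand":0.4},{"tx":0.21,"ty":0.11,"tz":0.06,"ax":0,"ay":0,"az":0,"hand":0.4},{"tx":0.21,"ty":0.11,"tz":0.06,"ax":0,"ay":0,"az":0,"hand":0.4},{"tx":0.21,"ty":0.11,"tz":0.06,"ax":0,"ay":0,"az":0,"hand":0.4}]' 25;python3 -m jog '[{"tx":0,"ty":0,"tz":0,"ax":0,"ay":0,"az":0,"hand":0.4},{"tx":0,"ty":0,"tz":0,"ax":0,"ay":0,"az":0,"hand":0.4}]' 25; python3 plan.py 576.4 83.7 310 109.4
python3 - <<'E'
from h import *
np.set_printoptions(precision=1,suppress=True)
d=cam("wrist"); np.savez("w11.npz",**d);cv2.imwrite("pics/w11.png",d["pixels"][:,:,::-1])
z=sense()["tool_pos"]
s=sockets(d,(255,150,390,340)); P=fray(d,s[:,:2],74); Q=fray(d,s[:,:2],z[2]-137);print(np.c_[s,trayc(P),trayc(Q)],trayc(z))
crop(cam("scene"),290,170,410,270,7,"pics/s11.png");crop(cam("side"),290,125,370,235,5,"pics/e11.png")
E
```

```text
time: 15.1
tool_pos: [576.4, 84.5, 310.4]
tcp_rot: [-179.9, -0.0, 109.4]
ft_force: [-0.6, -0.0, -1.8]
finger_gap: 46.8
time: 15.27
tool_pos: [576.6, 83.7, 311.1]
tcp_rot: [180.0, 0.0, 109.3]
ft_force: [-0.4, 0.4, -2.1]
finger_gap: 46.5
rows needed 0.0 now frac 1.00 full t [ 0.    -0.002  0.007] a [ 0.     0.    -0.002]
this call t [ 0.    -0.002  0.007] a [ 0.     0.    -0.002]
[[301.3 159.3 178.  -15.6  63.1  -8.5  80.4]
 [342.9 159.3 173.   12.5  63.1   6.   80.4]
 [302.  184.2 155.  -15.4  45.7  -8.4  71.4]
 [342.4 185.2 174.   12.5  45.    6.   71.1]
 [288.8 297.3 246.  -28.7 -48.2 -15.2  23. ]
 [356.5 297.4 246.   26.  -48.3  13.   22.9]] [[-0.8 22.4]]
```

View pics/w11.png

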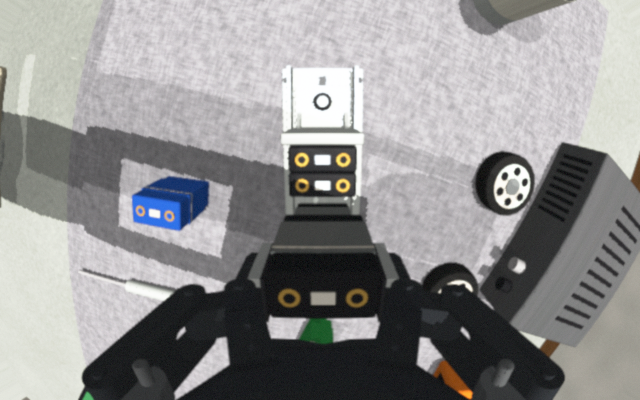

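View pics/s11.png

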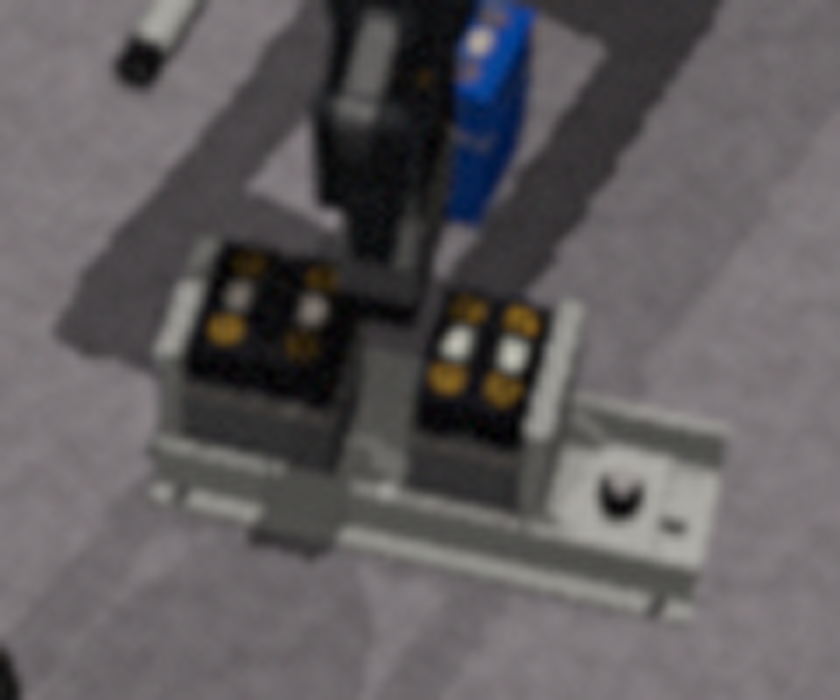

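View pics/e11.png

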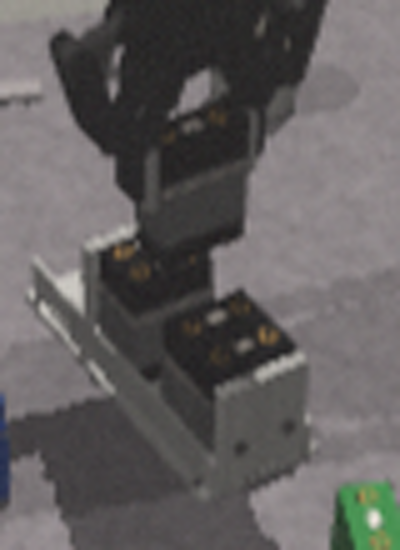

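```bash
python3 -m jog '[{"tx":0,"ty":0,"tz":0.06,"ax":0,"ay":0,"az":0,"hand":0.4},{"tx":0,"ty":0,"tz":0.12,"ax":0,"ay":0,"az":0,"hand":0.4},{"tx":0,"ty":0,"tz":0.16,"ax":0,"ay":0,"az":0,"hand":0.4},{"tx":0,"ty":0,"tz":0.17,"ax":0,"ay":0,"az":0,"hand":0.4},{"tx":0,"ty":0,"tz":0.17,"ax":0,"ay":0,"az":0,"hand":0.4}]' 25
python3 -m jog '[{"tx":0,"ty":0,"tz":0.01,"ax":0,"ay":0,"az":0,"hand":0.4},{"tx":0,"ty":0,"tz":0.02,"ax":0,"ay":0,"az":0,"hand":0.4},{"tx":0,"ty":0,"tz":0.02,"ax":0,"ay":0,"az":0,"hand":0.4}]' 25
python3 -m jog '[{"tx":0,"ty":0,"tz":0.01,"ax":0,"ay":0,"az":0,"hand":0.4},{"tx":0,"ty":0,"tz":0.02,"ax":0,"ay":0,"az":0,"hand":0.4},{"tx":0,"ty":0,"tz":0.02,"ax":0,"ay":0,"az":0,"hand":0.4}]' 25
python3 - <<'E'
from h import *
d=cam("wrist"); cv2.imwrite("pics/w12.png",d["pixels"][:,:,::-1])
E
```

```text
time: 15.83
tool_pos: [576.0, 84.0, 283.9]
tcp_rot: [-179.9, -0.0, 109.3]
ft_force: [-0.8, 0.7, -1.5]
finger_gap: 46.7
time: 16.08
tool_pos: [576.6, 84.1, 282.5]
tcp_rot: [180.0, 0.0, 109.3]
ft_force: [0.0, -0.8, -1.8]
finger_gap: 46.8
time: 16.33
tool_pos: [576.5, 84.1, 279.2]
tcp_rot: [-180.0, -0.0, 109.3]
ft_force: [0.2, -0.3, -0.4]
finger_gap: 46.7
```

View pics/w12.png

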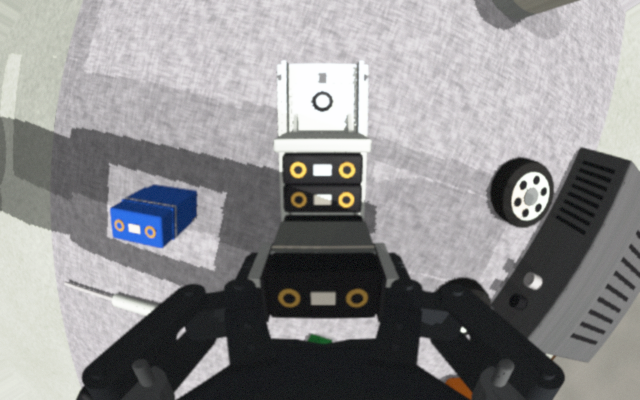

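```bash
python3 -m jog '[{"tx":0,"ty":0,"tz":0.01,"ax":0,"ay":0,"az":0,"hand":0.4},{"tx":0,"ty":0,"tz":0.01,"ax":0,"ay":0,"az":0,"hand":0.4},{"tx":0,"ty":0,"tz":0.01,"ax":0,"ay":0,"az":0,"hand":0.4}]' 25
```

```text
time: 16.63
tool_pos: [576.5, 84.1, 277.8]
tcp_rot: [-180.0, -0.0, 109.3]
ft_force: [-0.4, -0.1, -1.9]
finger_gap: 46.7
```

```bash
python3 -m jog '[{"tx":0,"ty":0,"tz":0.01,"ax":0,"ay":0,"az":0,"hand":0.4},{"tx":0,"ty":0,"tz":0.01,"ax":0,"ay":0,"az":0,"hand":0.4}]' 25; python3 -m jog '[{"tx":0,"ty":0,"tz":0.01,"ax":0,"ay":0,"az":0,"hand":0.4},{"tx":0,"ty":0,"tz":0.01,"ax":0,"ay":0,"az":0,"hand":0.4}]' 25; python3 -m jog '[{"tx":0,"ty":0,"tz":0.01,"ax":0,"ay":0,"az":0,"hand":0.4},{"tx":0,"ty":0,"tz":0.01,"ax":0,"ay":0,"az":0,"hand":0.4}]' 25
```

```text
time: 16.8
tool_pos: [576.5, 84.1, 276.2]
tcp_rot: [-180.0, -0.0, 109.3]
ft_force: [-0.1, 0.1, -0.6]
finger_gap: 46.6
time: 16.97
tool_pos: [576.5, 84.1, 274.6]
tcp_rot: [-180.0, -0.0, 109.3]
ft_force: [-1.0, -0.8, -1.8]
finger_gap: 46.4
time: 17.13
tool_pos: [576.5, 84.1, 273.1]
tcp_rot: [-180.0, -0.0, 109.3]
ft_force: [-0.6, -0.6, -1.5]
finger_gap: 46.6
```

```bash
python3 -m jog '[{"tx":0,"ty":0,"tz":0.02,"ax":0,"ay":0,"az":0,"hand":0.4},{"tx":0,"ty":0,"tz":0.04,"ax":0,"ay":0,"az":0,"hand":0.4},{"tx":0,"ty":0,"tz":0.06,"ax":0,"ay":0,"az":0,"hand":0.4}]' 25; python3 - <<'E'
from h import *
crop(cam("scene"),290,170,410,270,7,"pics/s13.png");crop(cam("side"),290,125,370,235,5,"pics/e13.png")
E
```

```text
time: 17.38
tool_pos: [576.5, 84.1, 264.1]
tcp_rot: [-180.0, -0.0, 109.3]
ft_force: [-0.4, -0.1, -1.7]
finger_gap: 46.6
```

View pics/s13.png

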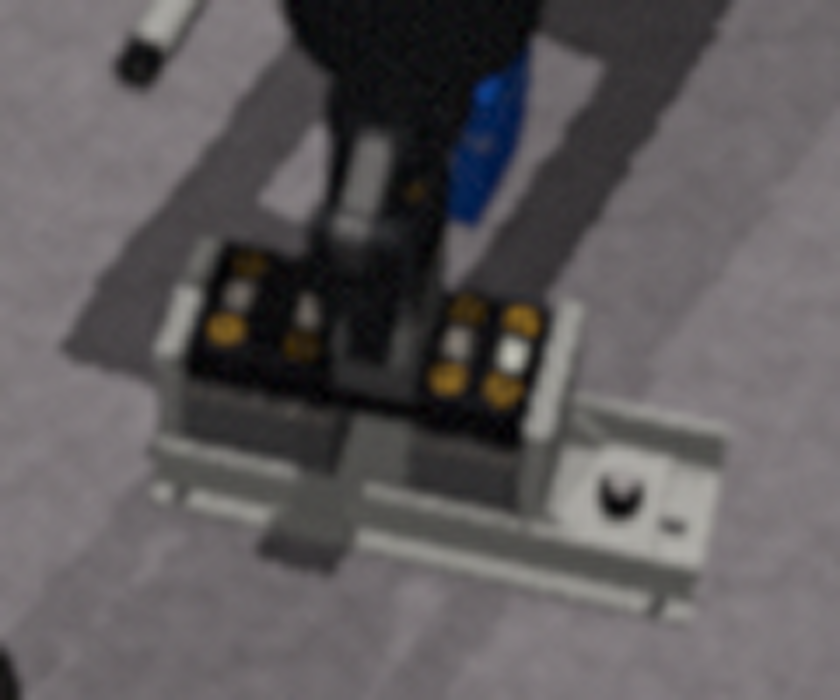

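```bash
python3 -m jog '[{"tx":0,"ty":0,"tz":0.03,"ax":0,"ay":0,"az":0,"hand":0.4},{"tx":0,"ty":0,"tz":0.06,"ax":0,"ay":0,"az":0,"hand":0.4},{"tx":0,"ty":0,"tz":0.09,"ax":0,"ay":0,"az":0,"hand":0.4}]' 25; python3 -m jog '[{"tx":0,"ty":0,"tz":0.03,"ax":0,"ay":0,"az":0,"hand":0.4},{"tx":0,"ty":0,"tz":0.06,"ax":0,"ay":0,"az":0,"hand":0.4},{"tx":0,"ty":0,"tz":0.08,"ax":0,"ay":0,"az":0,"hand":0.4}]' 25
```

```text
time: 17.73
tool_pos: [576.6, 84.1, 250.5]
tcp_rot: [180.0, 0.0, 109.3]
ft_force: [-1.0, -0.1, -1.5]
finger_gap: 46.7
time: 17.98
tool_pos: [576.3, 84.1, 238.0]
tcp_rot: [-180.0, -0.0, 109.3]
ft_force: [-0.4, 0.4, -0.9]
finger_gap: 46.5
```

Bottom now ≈ z 31; next slow past the rails (z 25).

```bash
python3 -m jog '[{"tx":0,"ty":0,"tz":0.02,"ax":0,"ay":0,"az":0,"hand":0.4},{"tx":0,"ty":0,"tz":0.04,"ax":0,"ay":0,"az":0,"hand":0.4},{"tx":0,"ty":0,"tz":0.04,"ax":0,"ay":0,"az":0,"hand":0.4}]' 25; python3 -m jog '[{"tx":0,"ty":0,"tz":0.02,"ax":0,"ay":0,"az":0,"hand":0.4},{"tx":0,"ty":0,"tz":0.04,"ax":0,"ay":0,"az":0,"hand":0.4},{"tx":0,"ty":0,"tz":0.04,"ax":0,"ay":0,"az":0,"hand":0.4}]' 25
```

```text
time: 18.23
tool_pos: [576.3, 84.1, 232.2]
tcp_rot: [-179.9, -0.0, 109.3]
ft_force: [-0.4, 0.3, -1.4]
finger_gap: 46.8
time: 18.48
tool_pos: [576.4, 84.1, 226.3]
tcp_rot: [-180.0, -0.0, 109.3]
ft_force: [-0.2, 0.4, -2.1]
finger_gap: 46.9
```

```bash
python3 -m jog '[{"tx":0,"ty":0,"tz":0.02,"ax":0,"ay":0,"az":0,"hand":0.4},{"tx":0,"ty":0,"tz":0.04,"ax":0,"ay":0,"az":0,"hand":0.4},{"tx":0,"ty":0,"tz":0.04,"ax":0,"ay":0,"az":0,"hand":0.4}]' 25;python3 -m jog '[{"tx":0,"ty":0,"tz":0.01,"ax":0,"ay":0,"az":0,"hand":0.4},{"tx":0,"ty":0,"tz":0.02,"ax":0,"ay":0,"az":0,"hand":0.4},{"tx":0,"ty":0,"tz":0.02,"ax":0,"ay":0,"az":0,"hand":0.4}]' 25
```

```text
time: 18.73
tool_pos: [576.3, 84.1, 220.2]
tcp_rot: [-179.9, -0.0, 109.3]
ft_force: [0.2, -1.1, -2.3]
finger_gap: 46.3
time: 18.98
tool_pos: [576.5, 84.1, 217.6]
tcp_rot: [-180.0, -0.0, 109.3]
ft_force: [-0.4, -0.6, -1.6]
finger_gap: 46.5
```

```bash
python3 -m jog '[{"tx":0,"ty":0,"tz":0.01,"ax":0,"ay":0,"az":0,"hand":0.4},{"tx":0,"ty":0,"tz":0.02,"ax":0,"ay":0,"az":0,"hand":0.4},{"tx":0,"ty":0,"tz":0.02,"ax":0,"ay":0,"az":0,"hand":0.4}]' 25;python3 -m jog '[{"tx":0,"ty":0,"tz":0.01,"ax":0,"ay":0,"az":0,"hand":0.4},{"tx":0,"ty":0,"tz":0.01,"ax":0,"ay":0,"az":0,"hand":0.4}]' 25
```

```text
time: 19.23
tool_pos: [576.4, 84.1, 214.6]
tcp_rot: [-180.0, -0.0, 109.3]
ft_force: [-1.0, -0.5, -1.5]
finger_gap: 46.9
time: 19.4
tool_pos: [576.5, 84.1, 213.2]
tcp_rot: [-180.0, -0.0, 109.3]
ft_force: [-0.3, 0.7, -1.0]
finger_gap: 46.5
```

```bash
python3 -m jog '[{"tx":0,"ty":0,"tz":0.01,"ax":0,"ay":0,"az":0,"hand":0.4},{"tx":0,"ty":0,"tz":0.01,"ax":0,"ay":0,"az":0,"hand":0.4}]' 25;python3 -m jog '[{"tx":0,"ty":0,"tz":0.007,"ax":0,"ay":0,"az":0,"hand":0.4},{"tx":0,"ty":0,"tz":0.007,"ax":0,"ay":0,"az":0,"hand":0.4}]' 25
```

```text
time: 19.57
tool_pos: [576.5, 84.1, 211.7]
tcp_rot: [-180.0, -0.0, 109.3]
ft_force: [-0.0, -0.2, -1.3]
finger_gap: 46.4
time: 19.73
tool_pos: [576.7, 84.1, 211.0]
tcp_rot: [180.0, 0.0, 109.3]
ft_force: [-0.2, 0.3, -1.9]
finger_gap: 46.5
```

```bash
python3 -m jog '[{"tx":0,"ty":0,"tz":0.007,"ax":0,"ay":0,"az":0,"hand":0.4},{"tx":0,"ty":0,"tz":0.007,"ax":0,"ay":0,"az":0,"hand":0.4}]' 25;python3 -m jog '[{"tx":0,"ty":0,"tz":0.005,"ax":0,"ay":0,"az":0,"hand":0.4},{"tx":0,"ty":0,"tz":0.005,"ax":0,"ay":0,"az":0,"hand":0.4}]' 25
```

```text
time: 19.9
tool_pos: [576.8, 84.1, 210.9]
tcp_rot: [180.0, 0.0, 109.3]
ft_force: [-3.8, -1.3, 7.4]
finger_gap: 46.3
time: 20.07
tool_pos: [576.8, 84.1, 210.8]
tcp_rot: [180.0, 0.0, 109.3]
ft_force: [-6.1, 0.0, 14.1]
finger_gap: 46.5
```

```bash
python3 -m jog '[{"tx":0,"ty":0,"tz":-0.008,"ax":0,"ay":0,"az":0,"hand":0.4},{"tx":0,"ty":0,"tz":-0.008,"ax":0,"ay":0,"az":0,"hand":0.4}]' 20; python3 -m jog '[{"tx":0,"ty":0,"tz":0,"ax":0,"ay":0,"az":0,"hand":1},{"tx":0,"ty":0,"tz":0,"ax":0,"ay":0,"az":0,"hand":1},{"tx":0,"ty":0,"tz":0,"ax":0,"ay":0,"az":0,"hand":1},{"tx":0,"ty":0,"tz":0,"ax":0,"ay":0,"az":0,"hand":1}]' 20
python3 - <<'E'
from h import *
np.set_printoptions(precision=1,suppress=True)
d=cam("wrist"); cv2.imwrite("pics/w14.png",d["pixels"][:,:,::-1])
s=sockets(d,(255,150,390,340)); P=fray(d,s[:,:2],74);print(np.c_[s,trayc(P)],trayc(sense()["tool_pos"]))
crop(cam("scene"),290,170,410,270,7,"pics/s14.png")
E
```

```text
time: 20.23
tool_pos: [576.8, 84.1, 210.9]
tcp_rot: [179.9, 0.0, 109.3]
ft_force: [-2.8, -1.0, 4.3]
finger_gap: 46.8
time: 20.57
tool_pos: [576.5, 84.1, 210.1]
tcp_rot: [-180.0, -0.0, 109.3]
ft_force: [-0.4, -0.6, 0.4]
finger_gap: 85.8
[[283.1 207.4 450.  -15.4  63.4]
 [360.5 208.5 468.   12.7  62.9]
 [284.9 252.5 332.  -15.6  45.1]
 [358.4 252.4 291.   12.6  45.1]
 [290.2 299.  225.  -14.6  23.1]
 [358.2 298.7 224.   13.6  23.2]
 [290.6 337.3  30.  -15.6   1.1]
 [352.7 337.5  24.   12.4   1. ]] [[-0.8 22.8]]
```

View pics/w14.png

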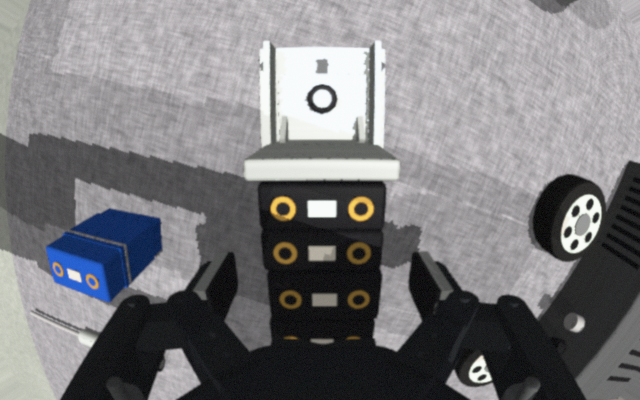

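View pics/s14.png

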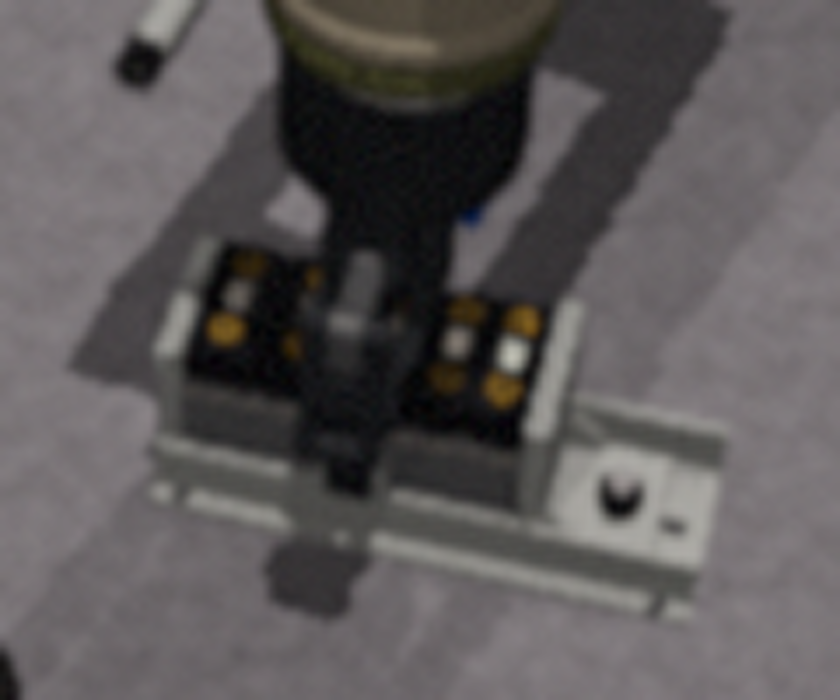

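```bash
python3 -m jog '[{"tx":0.1,"ty":0,"tz":0,"ax":0,"ay":0,"az":0,"hand":1},{"tx":0.2,"ty":0,"tz":0,"ax":0,"ay":0,"az":0,"hand":1},{"tx":0.3,"ty":0,"tz":0,"ax":0,"ay":0,"az":0,"hand":1},{"tx":0.37,"ty":0,"tz":0,"ax":0,"ay":0,"az":0,"hand":1},{"tx":0.37,"ty":0,"tz":0,"ax":0,"ay":0,"az":0,"hand":1}]' 20
python3 - <<'E'
from h import *
np.set_printoptions(precision=1,suppress=True)
d=cam("wrist"); cv2.imwrite("pics/w15.png",d["pixels"][:,:,::-1])
print(trayc(sense()["tool_pos"]))
E
```

```text
time: 21.08
tool_pos: [557.4, 138.5, 210.2]
tcp_rot: [-180.0, -0.0, 109.4]
ft_force: [0.5, -0.4, 0.0]
finger_gap: 85.2
[[-0.8 79.5]]
```

View pics/w15.png

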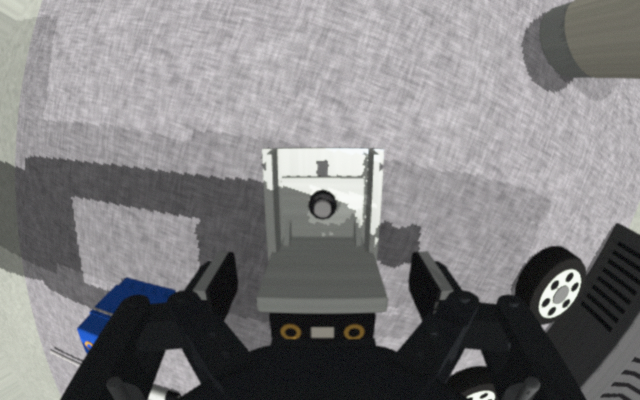

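```bash
python3 -m jog '[{"tx":0,"ty":0,"tz":0,"ax":0,"ay":0,"az":0,"hand":0.4},{"tx":0,"ty":0,"tz":0,"ax":0,"ay":0,"az":0,"hand":0.4},{"tx":0,"ty":0,"tz":0,"ax":0,"ay":0,"az":0,"hand":0.4},{"tx":0,"ty":0,"tz":0,"ax":0,"ay":0,"az":0,"hand":0.4},{"tx":0,"ty":0,"tz":0,"ax":0,"ay":0,"az":0,"hand":0.4}]' 30;python3 -m jog '[{"tx":-0.007,"ty":0,"tz":0,"ax":0,"ay":0,"az":0,"hand":0.4},{"tx":-0.007,"ty":0,"tz":0,"ax":0,"ay":0,"az":0,"hand":0.4}]' 30
```

```text
time: 21.55
tool_pos: [558.2, 135.7, 210.5]
tcp_rot: [-179.9, 0.0, 109.3]
ft_force: [-5.7, -1.4, 4.3]
finger_gap: 55.4
time: 21.72
tool_pos: [558.4, 135.0, 210.5]
tcp_rot: [-179.9, -0.0, 109.3]
ft_force: [-5.3, -0.1, 5.2]
finger_gap: 55.7
```

```bash
python3 -m jog '[{"tx":-0.007,"ty":-0.005,"tz":-0.003,"ax":0,"ay":0,"az":0,"hand":0.4},{"tx":-0.007,"ty":-0.005,"tz":-0.003,"ax":0,"ay":0,"az":0,"hand":0.4}]' 30;python3 -m jog '[{"tx":-0.007,"ty":0,"tz":0,"ax":0,"ay":0,"az":0,"hand":0.4},{"tx":-0.007,"ty":0,"tz":0,"ax":0,"ay":0,"az":0,"hand":0.4}]' 30
```

```text
time: 21.88
tool_pos: [558.4, 134.1, 210.6]
tcp_rot: [180.0, -0.0, 109.3]
ft_force: [1.2, 3.5, -2.2]
finger_gap: 55.4
time: 22.05
tool_pos: [558.7, 133.3, 210.6]
tcp_rot: [180.0, -0.0, 109.3]
ft_force: [1.3, 3.9, -2.2]
finger_gap: 55.6
```

```bash
python3 -m jog '[{"tx":-0.007,"ty":0,"tz":0,"ax":0,"ay":0,"az":0,"hand":0.4},{"tx":-0.007,"ty":0,"tz":0,"ax":0,"ay":0,"az":0,"hand":0.4}]' 30
```

```text
time: 22.22
tool_pos: [558.8, 132.9, 210.6]
tcp_rot: [180.0, -0.1, 109.3]
ft_force: [-0.7, 8.2, -2.4]
finger_gap: 55.4
```

```bash
python3 -m jog '[{"tx":-0.006,"ty":0,"tz":0,"ax":0,"ay":0,"az":0,"hand":0.4},{"tx":-0.006,"ty":0,"tz":0,"ax":0,"ay":0,"az":0,"hand":0.4}]' 30
```

```text
time: 22.38
tool_pos: [558.9, 132.7, 210.6]
tcp_rot: [180.0, -0.2, 109.3]
ft_force: [-1.4, 12.2, -1.4]
finger_gap: 55.2
```

```bash
python3 -m jog '[{"tx":-0.005,"ty":0,"tz":0,"ax":0,"ay":0,"az":0,"hand":0.4},{"tx":-0.005,"ty":0,"tz":0,"ax":0,"ay":0,"az":0,"hand":0.4},{"tx":-0.005,"ty":0,"tz":0,"ax":0,"ay":0,"az":0,"hand":0.4}]' 30
```

```text
time: 22.63
tool_pos: [559.0, 132.5, 210.6]
tcp_rot: [180.0, -0.2, 109.3]
ft_force: [-2.4, 14.1, -1.4]
finger_gap: 55.8
```

```bash
python3 -m jog '[{"tx":0,"ty":0,"tz":0,"ax":0,"ay":0,"az":0,"hand":1},{"tx":0,"ty":0,"tz":0,"ax":0,"ay":0,"az":0,"hand":1},{"tx":0,"ty":0,"tz":0,"ax":0,"ay":0,"az":0,"hand":1},{"tx":0,"ty":0,"tz":0,"ax":0,"ay":0,"az":0,"hand":1}]' 20
python3 -m jog '[{"tx":0,"ty":0,"tz":-0.1,"ax":0,"ay":0,"az":0,"hand":1},{"tx":0,"ty":0,"tz":-0.3,"ax":0,"ay":0,"az":0,"hand":1},{"tx":-0.2,"ty":0,"tz":-0.5,"ax":0,"ay":0,"az":0,"hand":1},{"tx":-0.4,"ty":0,"tz":-0.6,"ax":0,"ay":0,"az":0,"hand":1},{"tx":-0.6,"ty":0,"tz":-0.6,"ax":0,"ay":0,"az":0,"hand":1}]'
python3 -m jog '[{"tx":0,"ty":0,"tz":0,"ax":0,"ay":0,"az":0,"hand":1},{"tx":0,"ty":0,"tz":0,"ax":0,"ay":0,"az":0,"hand":1},{"tx":0,"ty":0,"tz":0,"ax":0,"ay":0,"az":0,"hand":1}]'
python3 - <<'E'
from h import *
np.set_printoptions(precision=1,suppress=True)
d=cam("wrist"); cv2.imwrite("pics/w16.png",d["pixels"][:,:,::-1]); crop(d,270,60,375,290,3,"pics/w16c.png")
s=sockets(d,(255,60,390,290)); P=fray(d,s[:,:2],74);print(np.c_[s,trayc(P)],trayc(sense()["tool_pos"]))
a=cam("scene");e=cam("side"); crop(a,290,190,410,270,7,"pics/s16.png");crop(e,290,155,370,235,7,"pics/e16.png")
for c,roi in((a,(300,190,410,270)),(e,(290,155,356,200))):
    s=sockets(c,roi); P=ray_plane(c,s[:,:2],74); print(np.c_[s,trayc(P)])
E
```

```text
time: 22.97
tool_pos: [559.6, 130.2, 210.9]
tcp_rot: [180.0, 0.0, 109.3]
ft_force: [-0.4, 0.9, 0.1]
finger_gap: 85.6
time: 23.38
tool_pos: [591.2, 44.8, 306.5]
tcp_rot: [179.5, 0.2, 109.4]
ft_force: [0.9, 0.7, 0.8]
finger_gap: 85.2
time: 23.63
tool_pos: [588.9, 45.5, 300.2]
tcp_rot: [-179.9, -0.0, 109.3]
ft_force: [-0.2, -0.1, -0.1]
finger_gap: 85.6
[[300.5 104.3 137.  -16.2  60.3]
 [301.6 130.5 196.  -15.7  43.7]
 [346.3 130.6 188.   12.5  43.5]
 [303.7 163.3 188.  -14.6  22.5]
 [347.5 163.3 183.   13.6  22.4]
 [302.8 200.  145.  -15.7  -2.2]
 [345.4 199.8 173.   12.6  -2.2]
 [303.9 234.  110.  -15.5 -26.8]
 [344.7 234.1 108.   12.7 -27. ]] [[ -1.9 -17. ]]
[[336.7 209.7   3.  -13.9  -1.9]
 [346.3 212.   15.  -13.1  20.5]
 [355.3 213.4  13.  -14.7  40.9]
 [363.5 215.5  16.  -13.7  59.7]
 [332.6 218.7  14.   13.6  -4.1]
 [343.3 221.5  18.   14.9  20.7]
 [352.9 223.5  17.   14.5  42. ]
 [360.4 224.9  19.   14.   58.8]]
[[324.6 171.9   4.   16.4  59.7]
 [328.  176.    5.   15.4  41.7]
 [317.9 179.8   6.  -14.   42.8]
 [332.4 180.2  10.   15.9  22.5]
 [322.  184.    3.  -13.5  24.1]
 [324.  184.1   3.   -9.6  21. ]
 [336.5 185.6   4.   13.8   0.4]
 [339.  185.9   3.   18.3  -4. ]]
```

View pics/w16c.png

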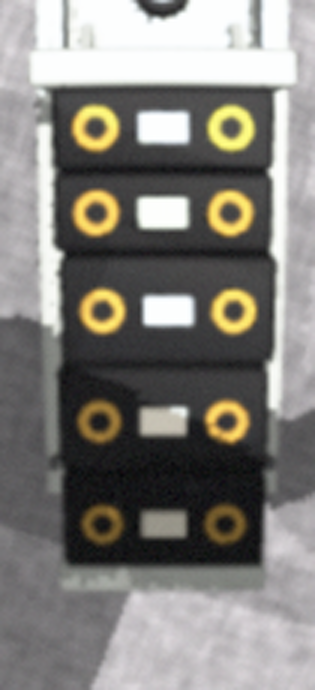

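View pics/s16.png

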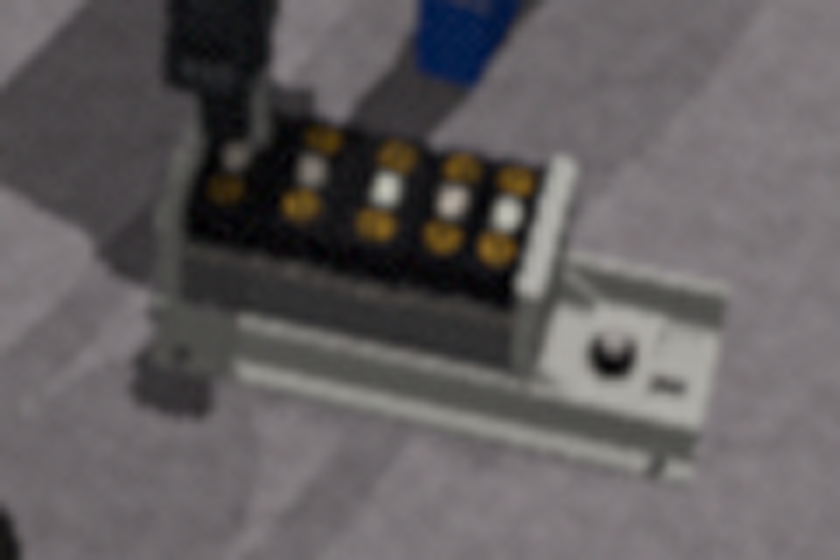

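View pics/e16.png

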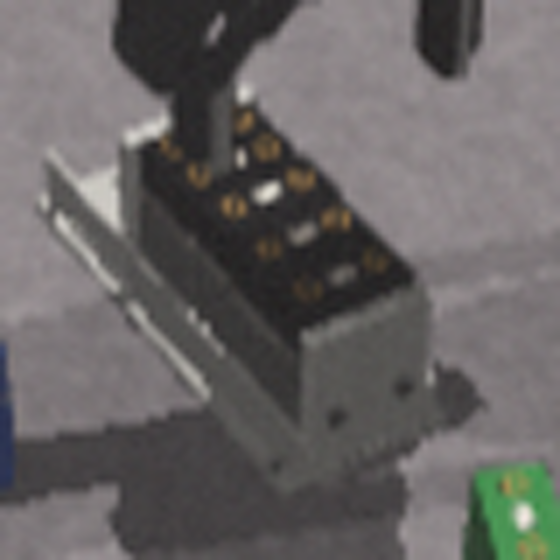

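```bash
python3 -c "
from bench import *
print(sense()['ft_force']); print(hand_in())"
```

```text
[ 0.71403407 -0.52300222 -0.32201535]
the job is handed in; nothing more can be done
None
```

The loose pack is back in the row between pack_b and pack_c, sockets up and standing on the tray floor. The stop is slid up until the row is snug. I handed the job in at about 24 s of robot time.

**How it went**
- **Stop:** I drew it out to the end of its slot; the force rose to about 12 N.
- **Row:** I slid the two thin packs up to the stop (about 10 N) and pack_a and pack_b against the end wall. That wall push went to 19 N, the highest of the job, with a 20 N grip.
- **Pack:** I lowered it in with no measurable side contact. It met the floor at the height I expected, at about 14 N.
- **Closing up:** I slid the stop in until the force climbed steeply to about 14 N, roughly 3 N of it the stop's own friction, then let go.

**Last checks**
- From above, all five packs stand upright. Their centres are 24.7, 24.7, 21.2 and about 17.5 mm apart, which fits packs in contact with no gap showing.
- The new pack's sockets measure the same spacing as its neighbours', so its top is level with theirs. It sits about 1 mm to one side, within the rails.
- The force reading was near zero at hand-in, so the arm was touching nothing.

**What disagreed or was not checked**
- The cameras differ by 1–2 mm in absolute position, so "no play" rests mainly on the steep force rise.
- I did not push the stop a second time after letting go.
- I sent one move before the new pose was checked, and the arm went the wrong way sideways, well above everything. I corrected it straight away.

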